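# Break down the bench stacks: culture dish, slide mailers, tube racks

### The arm

A 6-joint arm with a two-finger parallel gripper is mounted at the origin on the work surface. World frame = base frame: x ahead of the robot, y to its left, z up, the work surface at z = 0. Lengths are in m, angles in degrees, forces in N, time in s.
With the tool pointing down it reaches from about 0.3 to 0.75 m from the base axis. Payload 8.5 kg.
Tool frame: the origin (TCP) lies midway between the tips of the shut fingers; the grasp point (between the pads) lies 19 mm behind it (env.pinch_z is the z of the grasp point in the tool frame, in m); z points along the fingers, y is the line along which they close (so a half turn about z gives the same grasp; the last joint's range is limited). The gripper opens to 85 mm and grips with 20 to 120 N. Pads are 22 mm wide; open, the fingers measure 114 mm over their backs; the gripper's body (76 mm by 85 mm) begins 54 mm behind the grasp point. The pads swing forward as they close: fully open they stand 13 mm farther back than shut.
Start: joints at [51.721, 21.807, 74.336, -0, 83.858, -12.336], TCP at [0.241, 0.495, 0.231] pointing down, gripper open.
Joint ranges: [-178.18, 178.18], [-50.72, 133.34], [12.68, 142.11], [-81.47, 261.47], [9.98, 163.14], [-165.26, 165.26]. Speed limits (degrees/s): [136.94, 136.94, 180, 180, 180, 180].

### API

Orientations are given as a 3x3 rotation matrix whose columns are the frame's x, y, z axes.
In Python, from rig import env gives the robot as it stands.
- The arm moves only by the tool arm_command, never from a script. Its argument "deltas" is a list of rows, each an object of numbers: "rx", "ry", "rz": the turn, a rotation vector about the tool's x, y, z in rad; "dx", "dy", "dz": the shift along the tool's x, y, z in m; "fingers": the finger opening in m, from 0 to 0.0854. In form: [{"rx": .., "ry": .., "rz": .., "dx": .., "dy": .., "dz": .., "fingers": ..}, ...]. A call has 1 to 12 rows; each row shifts and turns the commanded pose from where the row before left it, along the tool's axes as they then stand; what a row does not reach is not made up. A row lasts 1/10 s, in which the tool goes at most 50 mm and 8.59 degrees, less where a joint would pass 70% of its speed; a pose out of reach is approached as far as the arm can. A call is refused whole if a number of a shift passes 0.05 or a number of a turn 0.15, either way. A call with a gripper value outside its range is refused whole. The fingers move at their own pace and stop on an object; "squeeze" is the grip in N (left out, the last holds). Time passes only in rows, so rows that do not move let the fingers close. It gives the time, the measured TCP pose, the force, the opening and the grip force at its end, in the units of the state.
- env.observe(): the state, without advancing time (a new reading comes with each control period).
- env.get_image(name): name is "side" or "top"; returns a dict with "color" (384x512x3 uint8, blue, green, red), "camera_matrix" (3x3 intrinsics, pixels), "eye" and "orientation" of the camera in the world. Camera axes: x right, y up, looking along -z (the intrinsics and any distortion apply to the point x, -y, -z); pixel columns grow to the right and rows downward; lengths in m; the calibration is good to about 2 mm. A picture is of the moment at which its call begins. There is no depth.
- env.close_job(): hands the job in; it is judged then, once.
Trained networks look in a picture, given as the dict that the camera call returned (one of the last four; its "shot" number tells which), for a name from the list of things; names that differ only in an ending like _2 or _b are one class to them, and where a whole thing is asked for, a point or a joint stands for the part that bears it (a point fixed in the world has none). Each returns a list of dicts, best first, with "p" (0 to 1); they miss things now and then, are a little off and sometimes report something else, mostly with a low value. They report only what shows in the picture. A call takes as long as a camera call.
- env.look_for(query, picture): "box" ([left, top, right, bottom] in pixels, round what is visible of it).
- env.tip_of(query, picture): "location" ([column, row] in pixels: a listed point, or the origin of a listed thing).
The state is a dict: "time_s": time; "q": joint angles; "qvel": joint speeds; "joint_efforts": joint torques, N m; "position": TCP position; "tool_rot": TCP orientation; "ft_force": force on the tool from outside, world axes, zero at the start; "wrist_torque": the same for the moment, N m; "grip_width": finger opening in m; "gripper_force": force on a finger pad.
Only numpy, scipy, OpenCV 4.12 (cv2) and the standard library are available. Lean on these libraries where they do the work, as an engineer would, in place of code of your own. Each camera call takes 0.05 s, during which the arm holds its last target. There are 200 camera calls.

### The job

Take the two stacks on the lab bench apart and set each thing in its own place. First stand the culture dish on the round warming stage, keeping it level; then lay both slide mailers, in either order, flat in the trays of their own colours; and only after that set both tube racks, in either order, flat in the trays of their own colours. Do not move a mailer before the dish is in place, nor a rack before both mailers are, and set things down rather than dropping them.

Things in the scene. Friction and masses are not known exactly. Their poses are not given: they have to be found in the camera images.
- dish: Small round lidded culture dish, cream with an amber top, diameter 40 mm, 14 mm high, about 0.03 kg; loose. Starts on the mailer that lies on the orange rack, its underside 50 mm above the bench. Origin: centre of its underside, z up. (Not listed: three capped tubes, 20 mm wide, 41 mm high, stand among these things.)
- mailer_green: Green slide mailer, a closed flat box 100 (x) x 40 (y) x 20 (z) mm, about 0.06 kg; loose. Starts lying flat on one of the two racks, either one, turned up to 0.55 rad from it; the dish may stand on it. Origin: centre of its underside, x along its length; either way round is alike.
- mailer_white: White slide mailer, a closed flat box 100 (x) x 40 (y) x 20 (z) mm, about 0.06 kg; loose. Starts lying flat on one of the two racks, either one, turned up to 0.55 rad from it; the dish may stand on it. Origin: centre of its underside, x along its length; either way round is alike.
- rack_orange: Orange tube rack, a solid block 120 (x) x 62 (y) x 30 (z) mm, 0.08 to 0.17 kg, its top dotted with holes; loose. Starts flat on the bench with one slide mailer lying across its top, its centre on the rack's within 12 mm (some of the rack shows all round). Origin: centre of its underside, x along its length; either way round is alike.
- rack_blue: Blue tube rack, a solid block 120 (x) x 62 (y) x 30 (z) mm, 0.08 to 0.17 kg, its top dotted with holes; loose. Starts flat on the bench with one slide mailer lying across its top, its centre on the rack's within 12 mm (some of the rack shows all round). Origin: centre of its underside, x along its length; either way round is alike.
- stage: Round aluminium warming stage with a red disc on top, outer diameter 72 mm, fixed. The dish stands on its flat top, 20 mm above the bench, inside a lip 3 mm higher with an inner diameter of 60 mm. Origin: centre of its underside, at bench height; z up. (All else on the bench stands beyond x = 0.73 or |y| = 0.53.)
- tray_green: Green shallow tray for the green slide mailer, fixed: floor 4 mm above the bench, walls 6 mm thick whose tops are 10 mm above the bench, inside 122 (x) x 62 (y) mm. Origin: centre of its underside, at bench height; x along its length.
- tray_white: White shallow tray for the white slide mailer, fixed: floor 4 mm above the bench, walls 6 mm thick whose tops are 10 mm above the bench, inside 122 (x) x 62 (y) mm. Origin: centre of its underside, at bench height; x along its length.
- tray_orange: Orange shallow tray for the orange tube rack, fixed: floor 4 mm above the bench, walls 6 mm thick whose tops are 10 mm above the bench, inside 142 (x) x 84 (y) mm. Origin: centre of its underside, at bench height; x along its length.
- tray_blue: Blue shallow tray for the blue tube rack, fixed: floor 4 mm above the bench, walls 6 mm thick whose tops are 10 mm above the bench, inside 142 (x) x 84 (y) mm. Origin: centre of its underside, at bench height; x along its length.

How it is judged:
By the outcome, as a careful person would: the job done as asked, in the order asked, and still so for the second after the job is handed in, with the robot touching nothing.
It also fails if it takes over 144 s, if anything falls off the work surface, if the arm or the gripper's body presses on something with over 40 N, if the wrist force passes 120 N, or if a joint passes its speed limit or range.

## Working session

There is one attempt and no reset: what is moved stays moved. The work goes in short steps, Python scripts to look and compute and a tool call to move; the robot and the scene stay as the last step left them, time stands still between calls to the robot, and variables do not carry over. Pictures are saved under pics/ and viewed, at most 14 in all, crops included, and the job is handed in when it is done.

Besides the shell and the picture viewer there is one more tool, called after "Emit:" as name([rows], argument=value, ...), one row to a line, values as JSON. arm_command: Moves the arm, as the interface text tells. Its arguments: {"type":"object","properties":{"deltas":{"type":"array"},"squeeze":{"type":"number"}},"required":["deltas"]}

```bash
mkdir -p pics; ls
cat > h.py <<'E'
import numpy as np, cv2
from rig import env
def ray(im,px):
    K=np.array(im["camera_matrix"]);d=im.get("distortion")
    p=cv2.undistortPoints(np.array([[px]],float),K,np.array(d,float) if d is not None else None)[0,0]
    v=np.array(im["orientation"])@np.array([p[0],-p[1],-1.]); return np.array(im["eye"]),v
def at(im,px,z):
    e,v=ray(im,px); return e+v*(z-e[2])/v[2]
E
python3 - <<'E'
from h import *
for n in("top","side"):
    im=env.get_image(n);cv2.imwrite(f"pics/{n}0.png",im["color"])
    print(n,[k for k in im],im["eye"],np.round(im["orientation"],3).tolist(),im["camera_matrix"])
    for q in["dish","mailer_green","mailer_white","rack_orange","rack_blue","stage","tray_green","tray_white","tray_orange","tray_blue"]:
        r=env.look_for(q,im)[:2];t=env.tip_of(q,im)[:2]
        print(q,[(np.round(a["box"]).tolist(),round(a["p"],2)) for a in r],[(np.round(a["location"]).tolist(),round(a["p"],2)) for a in t])
s=env.observe();print(s["time_s"],s["position"],np.round(s["tool_rot"],3).tolist(),env.pinch_z)
E
```

```text
pics
top ['color', 'camera_matrix', 'eye', 'orientation', 'shot'] [ 0.41338985 -0.00422312  1.01012098] [[0.027, 0.988, -0.15], [-1.0, 0.026, -0.01], [-0.006, 0.151, 0.989]] [[377.25234789   0.         256.93124933]
 [  0.         377.25234789 188.96470509]
 [  0.           0.           1.        ]]
dish [([116.0, 217.0, 134.0, 236.0], 0.75)] [([125.0, 225.0], 0.57)]
mailer_green [([383.0, 228.0, 403.0, 269.0], 0.9)] [([393.0, 250.0], 0.86)]
mailer_white [([111.0, 210.0, 141.0, 255.0], 0.92)] [([128.0, 231.0], 0.81)]
rack_orange [([120.0, 208.0, 146.0, 255.0], 0.95)] [([135.0, 232.0], 0.7)]
rack_blue [([376.0, 224.0, 406.0, 270.0], 0.8)] [([389.0, 249.0], 0.72)]
stage [([242.0, 138.0, 271.0, 165.0], 0.65)] [([259.0, 154.0], 0.96)]
tray_green [([176.0, 122.0, 212.0, 176.0], 0.89)] [([195.0, 148.0], 0.91)]
tray_white [([312.0, 141.0, 343.0, 193.0], 0.56), ([281.0, 201.0, 322.0, 265.0], 0.47)] [([329.0, 164.0], 0.9)]
tray_orange [([280.0, 199.0, 322.0, 262.0], 0.87), ([245.0, 138.0, 274.0, 163.0], 0.22)] [([301.0, 231.0], 0.95)]
tray_blue [([192.0, 187.0, 241.0, 247.0], 0.89), ([110.0, 
[... 723 characters left out ...]
([218.0, 106.0], 0.42)]
rack_blue [([168.0, 333.0, 236.0, 367.0], 0.87)] [([203.0, 347.0], 0.86)]
stage [([288.0, 182.0, 318.0, 209.0], 0.62)] [([302.0, 204.0], 0.74)]
tray_green [([272.0, 140.0, 327.0, 165.0], 0.72)] [([299.0, 153.0], 0.97)]
tray_white [([184.0, 226.0, 257.0, 265.0], 0.68), ([210.0, 96.0, 226.0, 105.0], 0.61)] [([304.0, 266.0], 0.95), ([200.0, 345.0], 0.34)]
tray_orange [([186.0, 226.0, 257.0, 266.0], 0.82), ([210.0, 97.0, 228.0, 109.0], 0.65)] [([222.0, 248.0], 0.64)]
tray_blue [([205.0, 155.0, 267.0, 184.0], 0.87)] [([222.0, 250.0], 0.69), ([235.0, 171.0], 0.6)]
2.1 [0.24061082 0.49456124 0.23131179] [[-0.899, 0.437, 0.0], [0.437, 0.899, -0.0], [-0.0, -0.0, -1.0]] -0.0187
```

Run:
```python
import cv2
a=cv2.imread("pics/top0.png")[90:300,80:450];cv2.imwrite("pics/top0c.png",cv2.resize(a,None,fx=2.16,fy=2.16,interpolation=cv2.INTER_CUBIC))
a=cv2.imread("pics/side0.png");cv2.imwrite("pics/side0c.png",cv2.resize(a,None,fx=1.5,fy=1.5,interpolation=cv2.INTER_CUBIC))
```

```text
(no output)
```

View pics/top0c.png

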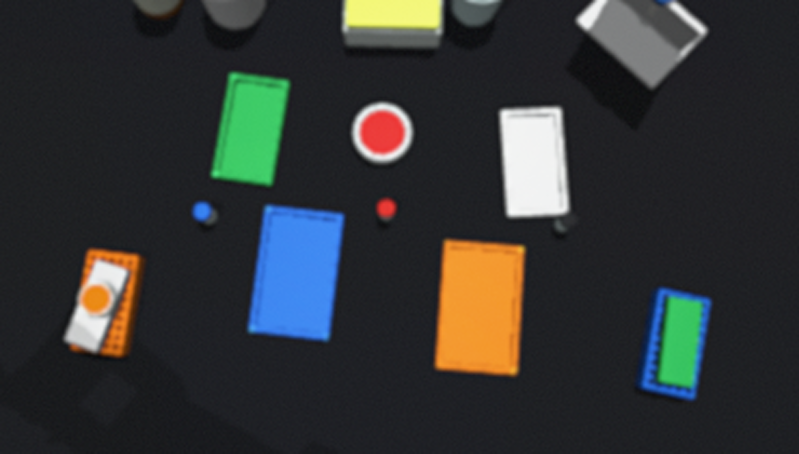

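View pics/side0c.png

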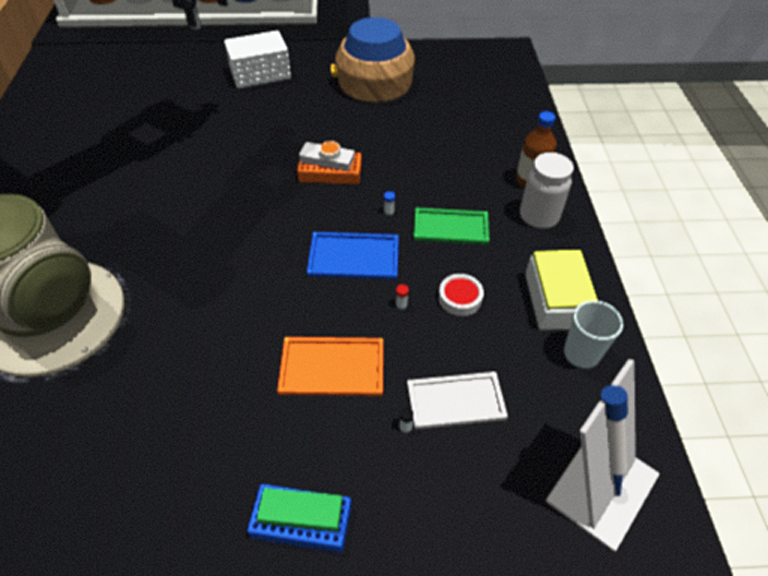

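```bash
cat >> h.py <<'E'
from scipy.optimize import minimize
from scipy.spatial.transform import Rotation as R
HUE={"green":(45,85),"blue":(95,125),"orange":(5,22),"red":(-6,4)}
def proj(im,P):
    K=np.array(im["camera_matrix"]);c=(np.asarray(P)-im["eye"])@np.array(im["orientation"])
    return np.c_[K[0,0]*c[:,0]/-c[:,2]+K[0,2],K[1,1]*-c[:,1]/-c[:,2]+K[1,2]]
def mask(im,col,p):
    h=cv2.cvtColor(im["color"],cv2.COLOR_BGR2HSV).astype(int);H,S,V=h[...,0],h[...,1],h[...,2]
    if col=="white": m=(S<70)&(V>75)
    else:
        a,b=HUE[col]; H=np.where(H>170,H-180,H); m=(H>=a)&(H<=b)&(S>90)&(V>50)
    n,L,st,ce=cv2.connectedComponentsWithStats(m.astype(np.uint8))
    d=[np.min(np.hypot(*(np.argwhere(L==i)[:,::-1]-p).T))-0.01*st[i,4] if st[i,4]>15 else 1e9 for i in range(1,n)]
    return L==1+int(np.argmin(d))
def box(x,y,t,L,W,z0,z1):
    c,s=np.cos(t),np.sin(t)
    return np.array([[x+c*a*L/2-s*b*W/2,y+s*a*L/2+c*b*W/2,z] for a in(1,-1) for b in(1,-1) for z in(z0,z1)])
def fitbox(ims,ms,g,L,W,z0,z1,F=8):
    """Fit box silhouette to the hulls of the masks; returns x,y,yaw,IoU"""
    T=[]
    for im,m in zip(ims,ms):
        p=np.argwhere(m)[:,::-1]; o=p.min(0)-8; sz=(p.max(0)+9-o)*F
        c=np.zeros((sz[1],sz[0]),np.uint8)
        q=np.concatenate([(p-o+d)*F for d in([0,0],[1,0],[0,1],[1,1])]).astype(np.int32)
        k=cv2.convexHull(q); cv2.fillPoly(c,[k],1); T.append((im,o,c))
    def f(v):
        e=0
        for im,o,c in T:
            r=np.zeros_like(c);q=((proj(im,box(*v,L,W,z0,z1))+.5-o)*F*16).astype(np.int32)
            cv2.fillConvexPoly(r,cv2.convexHull(q),1,shift=4); e+=1-(r&c).sum()/max((r|c).sum(),1)
        return e/len(T)
    best=None
    for t in([g[2]] if len(g)>2 else np.pi/2+np.array([-.6,-.3,0,.3,.6])):
        s=np.array([[g[0],g[1],t]]*4)+np.r_[np.zeros((1,3)),np.diag([.012,.012,.15])]
        r=minimize(f,[g[0],g[1],t],method="Nelder-Mead",options=dict(initial_simplex=s,xatol=1e-4,fatol=1e-4,maxiter=250))
        if best is None or r.fun<best.fun:best=r
    return np.round([*best.x,1-best.fun],4)
def cen(im,m,z): return at(im,np.argwhere(m)[:,::-1].mean(0),z)
def plan(s,pos,yaw_y=None):
    """tool-frame shift to pos; yaw turn (rad) about tool z so that tool y lies along world angle yaw_y"""
    Rm=np.array(s["tool_rot"]);d=0
    if yaw_y is not None:
        a=np.arctan2(Rm[1,1],Rm[0,1]); d=(yaw_y-a+np.pi/2)%np.pi-np.pi/2
    dl=Rm.T@(np.array(pos)-s["position"])
    Rn=R.from_euler("z",d).as_matrix()@Rm
    return np.round(dl,4),"turn tool z",round(-d,4),"shift after turn",np.round(Rn.T@(np.array(pos)-s["position"]),4)
E
python3 - <<'E'
from h import *
t=env.get_image("top");s=env.get_image("side");I=[t,s]
for n,pt,ps,L,W in[("green",(195,148),(299,153),134,74),("white",(329,164),(304,266),134,74),("orange",(301,231),(222,248),154,96),("blue",(219,217),(235,171),154,96)]:
    M=[mask(t,n,pt),mask(s,n,ps)];g=at(t,pt,0)
    for k in([0,1],[0],[1]): print("tray",n,fitbox([I[i] for i in k],[M[i] for i in k],g[:2],L/1e3,W/1e3,0,.01))
for k,pt,ps,z,c in[("stage",(257,151),(308,194),.02,"red"),("dish",(124,228),(219,99),.064,"orange"),("redtube",(258,186),(268,194),.041,"red"),("bluetube",(174,188),(260,131),.041,"blue")]:
    for im,p in((t,pt),(s,ps)):
        m=mask(im,c,p);print(k,m.sum(),np.round(cen(im,m,z),4))
M=[mask(t,"green",(393,250)),mask(s,"green",(199,342))]
for k in([0,1],[0],[1]): print("mailer green",fitbox([I[i] for i in k],[M[i] for i in k],at(t,(393,250),.05)[:2],.1,.04,.03,.05))
M=[mask(t,"white",(115,246)),mask(s,"white",(208,103))]
for k in([0,1],[0],[1]): print("mailer white~",fitbox([I[i] for i in k],[M[i] for i in k],at(t,(126,230),.05)[:2],.1,.04,.03,.05))
print("blacktube",at(t,(342,192),.041),at(s,(270,279),.041))
E
```

```text
tray green [0.6729 0.1757 3.0301 0.8604]
tray green [0.6707 0.1772 2.9708 0.8331]
tray green [0.675  0.1764 3.0621 0.8909]
tray white [ 0.6411 -0.1891  0.9708  0.    ]
tray white [ 0.6411 -0.1891  0.9708  0.    ]
tray white [ 0.6411 -0.1891  0.9708  0.    ]
tray orange [ 0.454  -0.1188  3.081   0.8833]
tray orange [ 0.4506 -0.1166 -0.0465  0.8486]
tray orange [ 0.4555 -0.1189  3.081   0.9196]
tray blue [ 0.4923  0.1082 -0.1048  0.8643]
tray blue [0.4869 0.1112 3.0499 0.8352]
tray blue [0.4935 0.1076 3.0399 0.8961]
stage 324 [0.6682 0.0095 0.02  ]
stage 325 [0.6691 0.0087 0.02  ]
dish 787 [0.4518 0.3141 0.064 ]
dish 92 [0.4521 0.3364 0.064 ]
redtube 87 [0.5697 0.0018 0.041 ]
redtube 72 [ 0.5702 -0.0018  0.041 ]
bluetube 90 [0.5595 0.2243 0.041 ]
bluetube 61 [0.5608 0.219  0.041 ]
mailer green [ 0.42   -0.3448  3.0134  0.9433]
mailer green [ 0.4177 -0.345  -0.1689  0.9405]
mailer green [ 0.4207 -0.3449  3.0157  0.9725]
mailer white~ [0.4456 0.3347 0.9708 0.    ]
mailer white~ [0.4456 0.3347 0.9708 0.    ]
mailer white~ [0.4456 0.3347 0.9708 0.    ]
blacktube [ 0.55855031 -0.21513661  0.041     ] [ 0.55989438 -0.22856066  0.041     ]
```

```bash
python3 - <<'E'
s=open('h.py').read()
s=s.replace("-0.01*st[i,4] if","if").replace("    return L==1+int(np.argmin(d))","""    m=L==1+int(np.argmin(d))
    m&=V>0.5*np.median(V[m]); return m""")
open('h.py','w').write(s)
E
python3 - <<'E'
from h import *
t=env.get_image("top");s=env.get_image("side");I=[t,s]
for n,pt,ps,L,W in[("green",(195,148),(299,153),134,74),("white",(329,164),(304,266),134,74),("orange",(301,231),(222,248),154,96),("blue",(219,217),(235,171),154,96)]:
    M=[mask(t,n,pt),mask(s,n,ps)];g=at(t,pt,0)
    for k in([0],[1]): print("tray",n,M[k[0]].sum(),fitbox([I[i] for i in k],[M[i] for i in k],g[:2],L/1e3,W/1e3,0,.01))
M=[mask(t,"green",(393,250)),mask(s,"green",(199,342))]
for k in([0],[1]): print("mailer green",fitbox([I[i] for i in k],[M[i] for i in k],at(t,(393,250),.05)[:2],.1,.04,.03,.05))
for im,(c,r) in((t,(124,228)),(s,(219,99))):
    h=cv2.cvtColor(im["color"],cv2.COLOR_BGR2HSV)[r-12:r+13:2,c-14:c+22:2];print("\n".join(" ".join("%d/%d/%d"%tuple(x) for x in q) for q in h))
E
```

```text
tray green 1407 [ 0.6712  0.177  -0.1218  0.9055]
tray green 996 [ 0.6734  0.1787 -0.1039  0.959 ]
tray white 1453 [ 0.6394 -0.1818  3.2229  0.8995]
tray white 1959 [ 0.6374 -0.1816  3.2133  0.9357]
tray orange 2299 [ 0.453  -0.1161 -0.0603  0.9064]
tray orange 2601 [ 0.4563 -0.1143 -0.0601  0.9697]
tray blue 2251 [0.4893 0.1115 3.0583 0.906 ]
tray blue 1683 [0.4926 0.1128 3.0524 0.9723]
mailer green [ 0.4178 -0.3459  2.9577  0.8996]
mailer green [ 0.4207 -0.3423 -0.1572  0.9064]
110/23/33 90/15/33 105/28/36 107/66/35 12/191/120 12/202/229 9/50/225 90/2/236 0/0/235 60/1/236 60/1/237 90/1/237 90/2/238 90/3/240 96/7/182 10/150/155 13/218/172 13/229/87
102/39/33 120/15/34 114/36/35 120/23/34 12/204/141 9/139/215 90/1/227 90/2/235 105/2/234 90/2/234 60/1/235 90/1/237 60/1/238 105/2/235 100/11/138 11/182/181 13/227/175 12/214/81
105/30/34 105/28/36 108/39/33 170/60/38 12/202/182 11/92/235 15/2/237 150/1/234 0/2/227 30/2/214 90/4/212 90/2/231 90/1/239 90/2/213 2/41/106 13/209/210 14/233/162 13/201/76
100/45/34 98/29/35 108/36/35 11/83/52 12/124/204 14/82/237 13/112/236 12/133/236 13/124/23
[... 3295 characters left out ...]
223/189 13/208/255
0/3/99 168/10/127 15/9/165 15/3/184 24/10/134 30/12/104 42/13/98 53/10/102 26/15/122 25/10/153 24/6/208 15/2/239 10/3/241 15/2/241 30/4/232 7/53/124 9/222/196 12/211/251
130/9/83 120/7/77 120/3/80 165/6/79 170/9/82 0/3/78 39/21/85 30/13/95 45/8/126 8/6/162 0/5/225 170/3/244 0/2/244 0/2/246 98/7/155 10/160/174 10/221/194 12/214/249
7/180/132 7/157/138 7/108/106 7/74/113 90/7/78 90/3/79 128/12/83 75/6/85 140/9/83 30/3/75 162/14/90 15/5/94 30/4/118 60/3/157 8/45/125 11/210/217 11/221/210 12/208/250
10/221/188 13/211/249 10/226/183 12/212/245 8/218/137 8/164/118 6/116/92 9/110/102 0/40/82 150/6/82 90/16/80 90/16/79 110/18/83 99/22/83 10/137/169 11/218/195 10/224/196 12/213/229
```

Run:
```python
from h import *
t=env.get_image("top");s=env.get_image("side")
for im,(c,r) in((t,(124,228)),(s,(219,98))):
    h=cv2.cvtColor(im["color"],cv2.COLOR_BGR2HSV)
    m=(h[...,1]>100)&(h[...,2]>150);yy,xx=np.mgrid[:384,:512];m&=np.hypot(xx-c,(yy-r)*(1 if im is t else 1.6))<8.5
    print(m.sum(),np.argwhere(m).mean(0),cen(im,m,.064))
o=env.observe();print(o["time_s"],plan(o,[.4455,.331,.0535]))
```

```text
145 [227.84137931 123.62068966] [0.45030224 0.33619548 0.064     ]
81 [ 97.7037037  219.43209877] [0.45215235 0.33519712 0.064     ]
2.4 (array([-0.2558, -0.0575,  0.1778]), 'turn tool z', 0, 'shift after turn', array([-0.2558, -0.0575,  0.1778]))
```

Emit:
arm_command([
  {"dx":-0.032,"dy":-0.006,"dz":0.012,"fingers":0.07},
  {"dx":-0.032,"dy":-0.006,"dz":0.012,"fingers":0.07},
  {"dx":-0.032,"dy":-0.006,"dz":0.012,"fingers":0.07},
  {"dx":-0.032,"dy":-0.006,"dz":0.012,"fingers":0.07},
  {"dx":-0.032,"dy":-0.006,"dz":0.012,"fingers":0.07},
  {"dx":-0.032,"dy":-0.006,"dz":0.012,"fingers":0.07},
  {"dx":-0.032,"dy":-0.006,"dz":0.012,"fingers":0.07},
  {"dx":-0.035,"dy":-0.009,"dz":0.012,"fingers":0.07},
  {"fingers":0.07},
  {"fingers":0.07},
], squeeze=20)

```text
invalid input
```

Emit:
arm_command([
  {"rx":0,"ry":0,"rz":0,"dx":-0.032,"dy":-0.006,"dz":0.012,"fingers":0.07},
  {"rx":0,"ry":0,"rz":0,"dx":-0.032,"dy":-0.006,"dz":0.012,"fingers":0.07},
  {"rx":0,"ry":0,"rz":0,"dx":-0.032,"dy":-0.006,"dz":0.012,"fingers":0.07},
  {"rx":0,"ry":0,"rz":0,"dx":-0.032,"dy":-0.006,"dz":0.012,"fingers":0.07},
  {"rx":0,"ry":0,"rz":0,"dx":-0.032,"dy":-0.006,"dz":0.012,"fingers":0.07},
  {"rx":0,"ry":0,"rz":0,"dx":-0.032,"dy":-0.006,"dz":0.012,"fingers":0.07},
  {"rx":0,"ry":0,"rz":0,"dx":-0.032,"dy":-0.006,"dz":0.012,"fingers":0.07},
  {"rx":0,"ry":0,"rz":0,"dx":-0.035,"dy":-0.009,"dz":0.012,"fingers":0.07},
  {"rx":0,"ry":0,"rz":0,"dx":0,"dy":0,"dz":0,"fingers":0.07},
  {"rx":0,"ry":0,"rz":0,"dx":0,"dy":0,"dz":0,"fingers":0.07},
], squeeze=20)

```text
time_s: 3.4
position: [0.4513, 0.3351, 0.1351]
tool_rot: [[-0.899, 0.439, -0.001], [0.439, 0.899, -0.0], [0.001, -0.0, -1.0]]
ft_force: [-0.7, -0.3, 0.3]
grip_width: 0.0699
gripper_force: 0.0
```

Emit:
arm_command([
  {"rx":0,"ry":0,"rz":0,"dx":0,"dy":0,"dz":0.025,"fingers":0.07},
  {"rx":0,"ry":0,"rz":0,"dx":0,"dy":0,"dz":0.025,"fingers":0.07},
  {"rx":0,"ry":0,"rz":0,"dx":0,"dy":0,"dz":0.02,"fingers":0.07},
  {"rx":0,"ry":0,"rz":0,"dx":0,"dy":0,"dz":0.0115,"fingers":0.07},
  {"rx":0,"ry":0,"rz":0,"dx":0,"dy":0,"dz":0,"fingers":0.07},
  {"rx":0,"ry":0,"rz":0,"dx":0,"dy":0,"dz":0,"fingers":0.05},
  {"rx":0,"ry":0,"rz":0,"dx":0,"dy":0,"dz":0,"fingers":0.046},
  {"rx":0,"ry":0,"rz":0,"dx":0,"dy":0,"dz":0,"fingers":0.042},
  {"rx":0,"ry":0,"rz":0,"dx":0,"dy":0,"dz":0,"fingers":0.036},
  {"rx":0,"ry":0,"rz":0,"dx":0,"dy":0,"dz":0,"fingers":0.036},
  {"rx":0,"ry":0,"rz":0,"dx":0,"dy":0,"dz":0,"fingers":0.036},
], squeeze=20)

```text
time_s: 4.5
position: [0.4515, 0.3356, 0.0548]
tool_rot: [[-0.899, 0.438, 0.001], [0.438, 0.899, 0.001], [-0.001, 0.001, -1.0]]
ft_force: [-1.5, -0.4, 6.0]
grip_width: 0.0389
gripper_force: 19.7
```

Emit:
arm_command([
  {"rx":0,"ry":0,"rz":0,"dx":0,"dy":0,"dz":-0.005,"fingers":0.036},
  {"rx":0,"ry":0,"rz":0,"dx":0,"dy":0,"dz":-0.015,"fingers":0.036},
  {"rx":0,"ry":0,"rz":0,"dx":0,"dy":0,"dz":-0.03,"fingers":0.036},
  {"rx":0,"ry":0,"rz":0,"dx":0,"dy":0,"dz":0,"fingers":0.036},
  {"rx":0,"ry":0,"rz":0,"dx":0,"dy":0,"dz":0,"fingers":0.036},
])

```text
time_s: 5.0
position: [0.4513, 0.3354, 0.1043]
tool_rot: [[-0.899, 0.437, 0.001], [0.437, 0.899, 0.0], [-0.001, 0.001, -1.0]]
ft_force: [0.7, -0.0, -0.6]
grip_width: 0.0391
gripper_force: 20.3
```

Run:
```python
from h import *
a=env.get_image("side")["color"][50:130,170:280];b=env.get_image("top")["color"][180:290,80:190]
a=cv2.resize(a,(550,400));b=cv2.resize(b,(250,250));c=np.zeros((400,800,3),np.uint8);c[:,:550]=a;c[:250,550:]=b
cv2.imwrite("pics/grip1.png",c);o=env.observe();print(o["time_s"],plan(o,[.6687,.0091,.10]),o["grip_width"],o["ft_force"],o["wrist_torque"],o["position"])
```

```text
5.1 (array([-0.3386, -0.1978,  0.003 ]), 'turn tool z', 0, 'shift after turn', array([-0.3386, -0.1978,  0.003 ])) 0.03851441666832618 [ 0.67147955 -0.59828656 -0.08128878] [0.00638918 0.00913095 0.01949052] [0.45078486 0.33512807 0.10311313]
```

View pics/grip1.png

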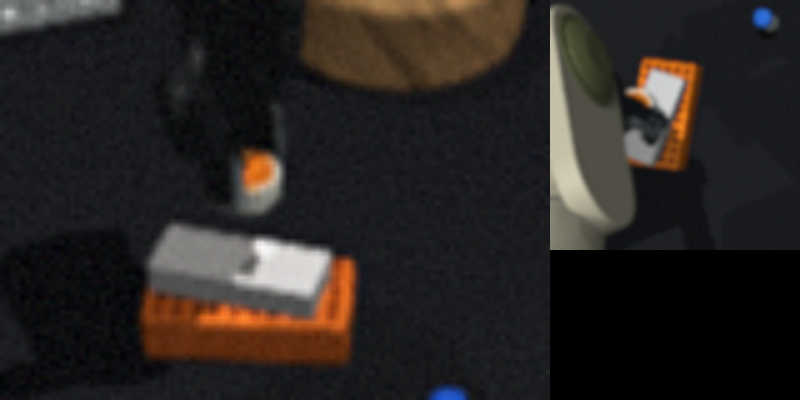

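Emit:
arm_command([
  {"rx":0,"ry":0,"rz":0,"dx":-0.02,"dy":-0.0117,"dz":0,"fingers":0.036},
  {"rx":0,"ry":0,"rz":0,"dx":-0.034,"dy":-0.02,"dz":0,"fingers":0.036},
  {"rx":0,"ry":0,"rz":0,"dx":-0.034,"dy":-0.02,"dz":0,"fingers":0.036},
  {"rx":0,"ry":0,"rz":0,"dx":-0.034,"dy":-0.02,"dz":0,"fingers":0.036},
  {"rx":0,"ry":0,"rz":0,"dx":-0.034,"dy":-0.02,"dz":0,"fingers":0.036},
  {"rx":0,"ry":0,"rz":0,"dx":-0.034,"dy":-0.02,"dz":0,"fingers":0.036},
  {"rx":0,"ry":0,"rz":0,"dx":-0.034,"dy":-0.02,"dz":0,"fingers":0.036},
  {"rx":0,"ry":0,"rz":0,"dx":-0.034,"dy":-0.02,"dz":0,"fingers":0.036},
  {"rx":0,"ry":0,"rz":0,"dx":-0.034,"dy":-0.02,"dz":0,"fingers":0.036},
  {"rx":0,"ry":0,"rz":0,"dx":-0.034,"dy":-0.02,"dz":0,"fingers":0.036},
  {"rx":0,"ry":0,"rz":0,"dx":-0.0126,"dy":-0.006,"dz":0,"fingers":0.036},
  {"rx":0,"ry":0,"rz":0,"dx":0,"dy":0,"dz":0,"fingers":0.036},
])

```text
time_s: 6.3
position: [0.6694, 0.008, 0.1024]
tool_rot: [[-0.898, 0.44, -0.002], [0.44, 0.898, 0.0], [0.002, -0.001, -1.0]]
ft_force: [-0.8, 0.6, -0.8]
grip_width: 0.0385
gripper_force: 20.3
```

Emit:
arm_command([
  {"rx":0,"ry":0,"rz":0,"dx":0,"dy":0,"dz":0.02,"fingers":0.036},
  {"rx":0,"ry":0,"rz":0,"dx":0,"dy":0,"dz":0.02,"fingers":0.036},
  {"rx":0,"ry":0,"rz":0,"dx":0,"dy":0,"dz":0.015,"fingers":0.036},
  {"rx":0,"ry":0,"rz":0,"dx":0,"dy":0,"dz":0,"fingers":0.036},
  {"rx":0,"ry":0,"rz":0,"dx":0,"dy":0,"dz":0,"fingers":0.036},
])

```text
time_s: 6.8
position: [0.6688, 0.0107, 0.0491]
tool_rot: [[-0.9, 0.436, -0.0], [0.436, 0.9, 0.0], [0.001, 0.0, -1.0]]
ft_force: [-0.3, -0.8, 1.2]
grip_width: 0.0388
gripper_force: 20.3
```

Run:
```python
from h import *
im=env.get_image("side")
a=im["color"][130:240,240:380]
cv2.imwrite("pics/place1.png",cv2.resize(a,(764,600),interpolation=cv2.INTER_CUBIC));o=env.observe();print(o["time_s"],plan(o,[.6687,.0091,.0265]),o["grip_width"],o["position"])
```

```text
6.85 (array([-0.0001, -0.0014,  0.0232]), 'turn tool z', 0, 'shift after turn', array([-0.0001, -0.0014,  0.0232])) 0.03884597803176228 [0.66919829 0.01038862 0.04969049]
```

View pics/place1.png

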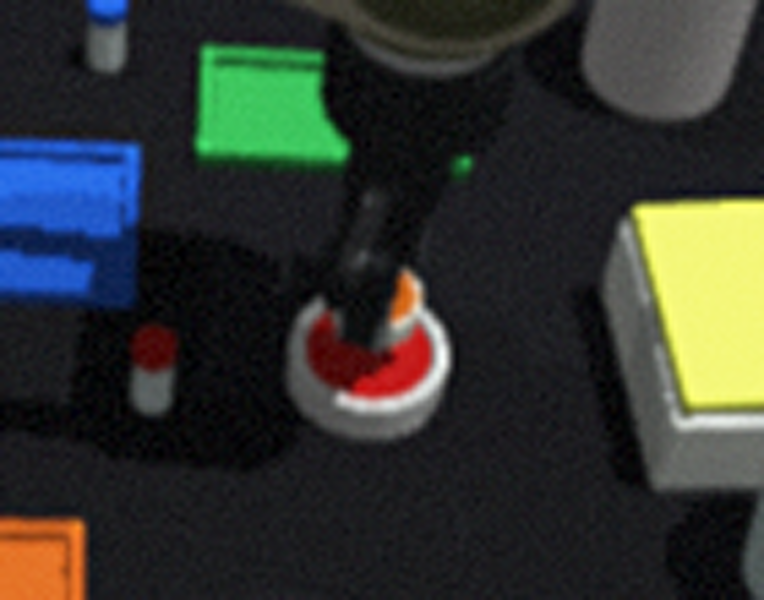

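Emit:
arm_command([
  {"rx":0,"ry":0,"rz":0,"dx":0,"dy":-0.0012,"dz":0.01,"fingers":0.036},
  {"rx":0,"ry":0,"rz":0,"dx":0,"dy":0,"dz":0.008,"fingers":0.036},
  {"rx":0,"ry":0,"rz":0,"dx":0,"dy":0,"dz":0.004,"fingers":0.036},
  {"rx":0,"ry":0,"rz":0,"dx":0,"dy":0,"dz":0.001,"fingers":0.036},
  {"rx":0,"ry":0,"rz":0,"dx":0,"dy":0,"dz":0,"fingers":0.036},
  {"rx":0,"ry":0,"rz":0,"dx":0,"dy":0,"dz":0,"fingers":0.036},
])

```text
time_s: 7.45
position: [0.6688, 0.0084, 0.0261]
tool_rot: [[-0.899, 0.438, 0.0], [0.438, 0.899, -0.0], [-0.0, 0.0, -1.0]]
ft_force: [0.1, -1.1, -0.4]
grip_width: 0.0382
gripper_force: 20.3
```

Emit:
arm_command([
  {"rx":0,"ry":0,"rz":0,"dx":0,"dy":0,"dz":0.001,"fingers":0.036},
  {"rx":0,"ry":0,"rz":0,"dx":0,"dy":0,"dz":0,"fingers":0.036},
  {"rx":0,"ry":0,"rz":0,"dx":0,"dy":0,"dz":0,"fingers":0.036},
])

```text
time_s: 7.75
position: [0.6687, 0.0084, 0.025]
tool_rot: [[-0.899, 0.438, 0.0], [0.438, 0.899, -0.0], [-0.0, 0.0, -1.0]]
ft_force: [-0.1, -0.2, 0.2]
grip_width: 0.0389
gripper_force: 20.4
```

Emit:
arm_command([
  {"rx":0,"ry":0,"rz":0,"dx":0,"dy":0,"dz":0.001,"fingers":0.036},
  {"rx":0,"ry":0,"rz":0,"dx":0,"dy":0,"dz":0,"fingers":0.036},
  {"rx":0,"ry":0,"rz":0,"dx":0,"dy":0,"dz":0,"fingers":0.036},
])

```text
time_s: 8.05
position: [0.6688, 0.0084, 0.0249]
tool_rot: [[-0.899, 0.437, 0.001], [0.437, 0.899, -0.0], [-0.001, 0.0, -1.0]]
ft_force: [-3.0, 0.2, 7.3]
grip_width: 0.0387
gripper_force: 20.9
```

Emit:
arm_command([
  {"rx":0,"ry":0,"rz":0,"dx":0,"dy":0,"dz":-0.0008,"fingers":0.036},
  {"rx":0,"ry":0,"rz":0,"dx":0,"dy":0,"dz":0,"fingers":0.042},
  {"rx":0,"ry":0,"rz":0,"dx":0,"dy":0,"dz":0,"fingers":0.048},
  {"rx":0,"ry":0,"rz":0,"dx":0,"dy":0,"dz":0,"fingers":0.06},
  {"rx":0,"ry":0,"rz":0,"dx":0,"dy":0,"dz":0,"fingers":0.06},
  {"rx":0,"ry":0,"rz":0,"dx":0,"dy":0,"dz":0,"fingers":0.06},
  {"rx":0,"ry":0,"rz":0,"dx":0,"dy":0,"dz":-0.01,"fingers":0.06},
  {"rx":0,"ry":0,"rz":0,"dx":0,"dy":0,"dz":-0.03,"fingers":0.06},
  {"rx":0,"ry":0,"rz":0,"dx":0,"dy":0,"dz":-0.04,"fingers":0.06},
  {"rx":0,"ry":0,"rz":0,"dx":0,"dy":0,"dz":0,"fingers":0.06},
])

```text
time_s: 9.05
position: [0.6712, 0.0081, 0.1113]
tool_rot: [[-0.899, 0.437, 0.011], [0.437, 0.899, -0.002], [-0.011, 0.003, -1.0]]
ft_force: [0.4, 0.6, 0.2]
grip_width: 0.0602
gripper_force: 0.0
```

```bash
cat > fm.py <<'E'
from h import *
def run(name,col,pt,ps,L,W,z0,z1,use=(0,1)):
    I=[env.get_image("top"),env.get_image("side")];ms=[mask(I[0],col,pt),mask(I[1],col,ps)]
    for k in use: print(name,"ts"[k],ms[k].sum(),fitbox([I[k]],[ms[k]],at(I[k],(pt,ps)[k],(z0+z1)/2)[:2],L,W,z0,z1))
    return I
E
python3 - <<'E'
from fm import *
I=run("mw","white",(120,240),(208,103),.1,.04,.03,.05)
cv2.imwrite("pics/a.png",np.hstack([cv2.resize(I[1]["color"][170:225,270:340],(420,330),interpolation=2),cv2.resize(I[0]["color"][195:270,95:165],(308,330),interpolation=2)]))
E
```

```text
mw t 24429 [0.2195 0.4762 3.9584 0.0292]
mw s 353 [0.4462 0.3463 2.6883 0.7864]
```

View pics/a.png

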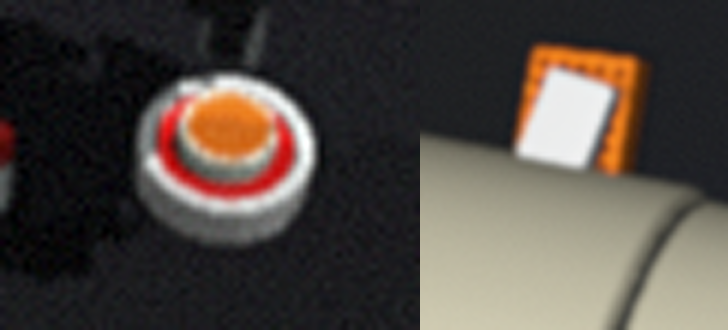

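```bash
sed -i 's/V>0.5\*np.median/V>FR*np.median/; s/^HUE=/FR=0.25\nHUE=/' h.py
python3 - <<'E'
from fm import *
run("mw","white",(120,240),(216,100),.1,.04,.03,.05,(1,))
run("mg","green",(393,250),(199,342),.1,.04,.03,.05)
I=env.get_image("side")
m=mask(I,"white",(216,100));print("\n".join("".join(".#"[x] for x in r) for r in m[88:120,195:240].astype(int)))
E
```

```text
mw s 484 [ 0.4454  0.342  -0.2855  0.931 ]
mg t 675 [ 0.4177 -0.345   2.9726  0.9364]
mg s 1277 [ 0.4209 -0.3446 -0.1327  0.9692]
.............................................
.............................................
.............................................
.............................................
.............................................
.............................................
.........###.................................
........##########...........................
.......#################.....................
.......######################................
......#############################..........
......##################################.....
.....#####################################...
....######################################...
....#####################################....
....#####################################....
.....####################################....
......###################################....
.....###################################.....
......##.#######.#######################.....
..........##########..#################......
.................########.#.###########......
.....................###########..####.......
.........................#############.......
................................######.......
.............................................
.............................................
.............................................
.............................................
.............................................
.............................................
.............................................
```

Emit:
arm_command([
  {"rx":0,"ry":0,"rz":0,"dx":0.03,"dy":0.004,"dz":-0.006,"fingers":0.07},
  {"rx":0,"ry":0,"rz":0,"dx":0.035,"dy":0.0044,"dz":-0.008,"fingers":0.07},
  {"rx":0,"ry":0,"rz":0,"dx":0.035,"dy":0.0044,"dz":-0.008,"fingers":0.07},
  {"rx":0,"ry":0,"rz":0,"dx":0.035,"dy":0.0044,"dz":-0.008,"fingers":0.07},
  {"rx":0,"ry":0,"rz":0,"dx":0.035,"dy":0.0044,"dz":-0.008,"fingers":0.07},
  {"rx":0,"ry":0,"rz":0,"dx":0.033,"dy":0.0044,"dz":-0.008,"fingers":0.07},
  {"rx":0,"ry":0,"rz":0,"dx":0,"dy":0,"dz":0,"fingers":0.07},
])

```text
time_s: 10.1
position: [0.4948, 0.1224, 0.1513]
tool_rot: [[-0.9, 0.435, -0.001], [0.435, 0.9, 0.0], [0.001, -0.0, -1.0]]
ft_force: [-0.1, -0.8, -0.4]
grip_width: 0.0701
gripper_force: 0.0
```

Run:
```python
from fm import *
I=run("mw","white",(125,232),(216,100),.1,.04,.03,.05)
m=mask(I[0],"white",(125,232));print("\n".join("".join(".#"[x] for x in r) for r in m[200:262,105:150].astype(int)))
o=env.observe();print(plan(o,[.446,.340,.12],-.37+np.pi/2))
```

```text
mw t 17862 [0.113  0.3282 4.469  0.0413]
mw s 255 [0.4028 0.3538 2.9056 0.6324]
............................##############..#
............................##############..#
............................##############..#
............................##############..#
...........................##############...#
...........................##############....
............................#############....
............................#############....
............................#############....
............................#############....
............................#############....
...................######..#############.....
...................#####################.....
..................######################.....
..................######################.....
..................######################.....
.................#######################.....
.................######################......
................#######################......
................#######################......
................#######################......
...............########################......
........
[... 1253 characters left out ...]
###############.##########
............######################.##########
..............####################.##########
................##################..#########
.................#################..#########
...................###############..#########
...................###############..#########
...................###############.##########
...................###############.##########
...................###############.##########
...................###############.##########
....................##############.##########
....................#########################
(array([0.1421, 0.1747, 0.0306]), 'turn tool z', np.float64(-0.082), 'shift after turn', array([0.1273, 0.1858, 0.0306]))
```

Run:
```python
from h import *
I=env.get_image("top")
a=at(I,(124.,211),.05);b=at(I,(109.,248),.05);u=(a-b)/np.linalg.norm(a-b);y=np.arctan2(u[1],u[0])
c=(a+b)/2+.02*np.array([u[1],-u[0],0]);print(a,b,np.linalg.norm(a-b),y,c)
o=env.observe();print(plan(o,[.4455,.341,.10],-.37+np.pi/2))
```

```text
[0.49368725 0.34369395 0.05      ] [0.39936351 0.37409677 0.05      ] 0.09910247067428253 -0.31180977257528 [0.44038975 0.33985976 0.05      ]
(array([0.1437, 0.1755, 0.0503]), 'turn tool z', np.float64(-0.0828), 'shift after turn', array([0.1287, 0.1868, 0.0503]))
```

Emit:
arm_command([
  {"rx":0,"ry":0,"rz":-0.075,"dx":0,"dy":0,"dz":0,"fingers":0.07},
  {"rx":0,"ry":0,"rz":-0.075,"dx":0,"dy":0,"dz":0,"fingers":0.07},
  {"rx":0,"ry":0,"rz":0,"dx":0.014,"dy":0.0236,"dz":0,"fingers":0.07},
  {"rx":0,"ry":0,"rz":0,"dx":0.02,"dy":0.034,"dz":0.01,"fingers":0.07},
  {"rx":0,"ry":0,"rz":0,"dx":0.02,"dy":0.034,"dz":0.01,"fingers":0.07},
  {"rx":0,"ry":0,"rz":0,"dx":0.02,"dy":0.034,"dz":0.01,"fingers":0.07},
  {"rx":0,"ry":0,"rz":0,"dx":0.02,"dy":0.034,"dz":0.01,"fingers":0.07},
  {"rx":0,"ry":0,"rz":0,"dx":0.02,"dy":0.034,"dz":0.01,"fingers":0.07},
  {"rx":0,"ry":0,"rz":0,"dx":0,"dy":0,"dz":0,"fingers":0.07},
  {"rx":0,"ry":0,"rz":0,"dx":0,"dy":0,"dz":0,"fingers":0.07},
])

```text
time_s: 11.25
position: [0.4469, 0.3394, 0.0997]
tool_rot: [[-0.955, 0.297, -0.001], [0.297, 0.955, -0.001], [0.001, -0.001, -1.0]]
ft_force: [0.5, -0.0, 0.0]
grip_width: 0.0701
gripper_force: 0.0
```

Emit:
arm_command([
  {"rx":0,"ry":0,"rz":0,"dx":0.004,"dy":0,"dz":0.02,"fingers":0.07},
  {"rx":0,"ry":0,"rz":0,"dx":0,"dy":0,"dz":0.02,"fingers":0.07},
  {"rx":0,"ry":0,"rz":0,"dx":0,"dy":0,"dz":0.015,"fingers":0.07},
  {"rx":0,"ry":0,"rz":0,"dx":0,"dy":0,"dz":0.0072,"fingers":0.07},
  {"rx":0,"ry":0,"rz":0,"dx":0,"dy":0,"dz":0,"fingers":0.055},
  {"rx":0,"ry":0,"rz":0,"dx":0,"dy":0,"dz":0,"fingers":0.048},
  {"rx":0,"ry":0,"rz":0,"dx":0,"dy":0,"dz":0,"fingers":0.044},
  {"rx":0,"ry":0,"rz":0,"dx":0,"dy":0,"dz":0,"fingers":0.04},
  {"rx":0,"ry":0,"rz":0,"dx":0,"dy":0,"dz":0,"fingers":0.036},
  {"rx":0,"ry":0,"rz":0,"dx":0,"dy":0,"dz":0,"fingers":0.036},
  {"rx":0,"ry":0,"rz":0,"dx":0,"dy":0,"dz":0,"fingers":0.036},
], squeeze=25)

```text
time_s: 12.35
position: [0.443, 0.3406, 0.0392]
tool_rot: [[-0.955, 0.298, 0.001], [0.298, 0.955, 0.0], [-0.001, 0.001, -1.0]]
ft_force: [-0.2, -1.8, 5.7]
grip_width: 0.0393
gripper_force: 25.7
```

Emit:
arm_command([
  {"rx":0,"ry":0,"rz":0,"dx":0,"dy":0,"dz":-0.005,"fingers":0.036},
  {"rx":0,"ry":0,"rz":0,"dx":0,"dy":0,"dz":-0.015,"fingers":0.036},
  {"rx":0,"ry":0,"rz":0,"dx":0,"dy":0,"dz":-0.025,"fingers":0.036},
  {"rx":0,"ry":0,"rz":0,"dx":0,"dy":0,"dz":-0.03,"fingers":0.036},
  {"rx":0,"ry":0,"rz":0,"dx":0,"dy":0,"dz":0,"fingers":0.036},
  {"rx":0,"ry":0,"rz":0,"dx":0,"dy":0,"dz":0,"fingers":0.036},
])

```text
time_s: 12.95
position: [0.4425, 0.3406, 0.1137]
tool_rot: [[-0.955, 0.298, 0.001], [0.298, 0.955, 0.0], [-0.001, 0.001, -1.0]]
ft_force: [0.3, -0.2, -1.0]
grip_width: 0.0393
gripper_force: 25.5
```

Run:
```python
from fm import *
I=env.get_image("side");cv2.imwrite("pics/b.png",cv2.resize(I["color"][40:130,170:280],(733,600),interpolation=2))
o=env.observe();print(o["wrist_torque"],o["ft_force"],o["position"],plan(o,[.6384,-.1817,.11],.076+np.pi/2))
```

```text
[ 0.02693688 -0.01906863  0.00484494] [-0.5339163  -0.20041481 -0.34635491] [0.44214098 0.34044726 0.11291574] (array([-0.343 , -0.4399,  0.0029]), 'turn tool z', np.float64(-0.3787), 'shift after turn', array([-0.156 , -0.5355,  0.0031]))
```

View pics/b.png

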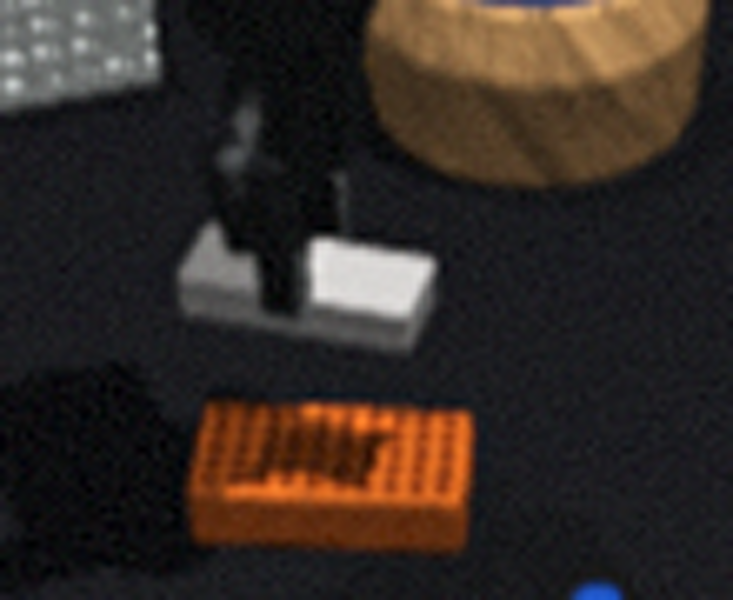

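Emit:
arm_command([
  {"rx":0,"ry":0,"rz":-0.095,"dx":0,"dy":0,"dz":0,"fingers":0.036},
  {"rx":0,"ry":0,"rz":-0.095,"dx":0,"dy":0,"dz":0,"fingers":0.036},
  {"rx":0,"ry":0,"rz":-0.095,"dx":0,"dy":0,"dz":0,"fingers":0.036},
  {"rx":0,"ry":0,"rz":-0.094,"dx":0,"dy":0,"dz":0,"fingers":0.036},
  {"rx":0,"ry":0,"rz":0,"dx":-0.006,"dy":-0.0206,"dz":0,"fingers":0.036},
  {"rx":0,"ry":0,"rz":0,"dx":-0.012,"dy":-0.0412,"dz":0,"fingers":0.036},
  {"rx":0,"ry":0,"rz":0,"dx":-0.012,"dy":-0.0412,"dz":0,"fingers":0.036},
  {"rx":0,"ry":0,"rz":0,"dx":-0.012,"dy":-0.0412,"dz":0,"fingers":0.036},
  {"rx":0,"ry":0,"rz":0,"dx":-0.012,"dy":-0.0412,"dz":0,"fingers":0.036},
  {"rx":0,"ry":0,"rz":0,"dx":-0.012,"dy":-0.0412,"dz":0,"fingers":0.036},
  {"rx":0,"ry":0,"rz":0,"dx":-0.012,"dy":-0.0412,"dz":0,"fingers":0.036},
  {"rx":0,"ry":0,"rz":0,"dx":-0.012,"dy":-0.0412,"dz":0,"fingers":0.036},
])

```text
time_s: 14.2
position: [0.5557, 0.0377, 0.1122]
tool_rot: [[-0.997, -0.076, -0.002], [-0.076, 0.997, 0.0], [0.002, 0.001, -1.0]]
ft_force: [0.3, 1.5, -1.0]
grip_width: 0.0393
gripper_force: 25.5
```

Emit:
arm_command([
  {"rx":0,"ry":0,"rz":0,"dx":-0.012,"dy":-0.0412,"dz":0,"fingers":0.036},
  {"rx":0,"ry":0,"rz":0,"dx":-0.012,"dy":-0.0412,"dz":0,"fingers":0.036},
  {"rx":0,"ry":0,"rz":0,"dx":-0.012,"dy":-0.0412,"dz":0,"fingers":0.036},
  {"rx":0,"ry":0,"rz":0,"dx":-0.012,"dy":-0.0412,"dz":0,"fingers":0.036},
  {"rx":0,"ry":0,"rz":0,"dx":-0.012,"dy":-0.0412,"dz":0,"fingers":0.036},
  {"rx":0,"ry":0,"rz":0,"dx":-0.006,"dy":-0.0206,"dz":0,"fingers":0.036},
  {"rx":0,"ry":0,"rz":0,"dx":0,"dy":0,"dz":0,"fingers":0.036},
  {"rx":0,"ry":0,"rz":0,"dx":0,"dy":0,"dz":0,"fingers":0.036},
])

```text
time_s: 15.0
position: [0.6383, -0.1812, 0.1119]
tool_rot: [[-0.997, -0.076, -0.002], [-0.076, 0.997, 0.001], [0.002, 0.002, -1.0]]
ft_force: [0.2, -0.1, -0.7]
grip_width: 0.0393
gripper_force: 25.5
```

Run:
```python
from fm import *
I=env.get_image("side");o=env.observe();print(o["time_s"],o["position"],plan(o,[.6384,-.1817,.0155],.076+np.pi/2))
I=env.get_image("side")
for n in("tray_white","mailer_white"):print([(a["location"],a["p"]) for a in env.tip_of(n,I)[:2]])
# tube: black one base in side & top
T=env.get_image("top");print(at(T,(342,190),.0),at(T,(345,186),.041))
```

```text
15.05 [ 0.63834938 -0.18059046  0.11238075] (array([-0.0001, -0.0012,  0.0969]), 'turn tool z', np.float64(0.0006), 'shift after turn', array([-0.0001, -0.0012,  0.0969]))
[([305.3, 267.2], 0.65)]
[([309.2, 243.4], 0.83)]
[ 0.57015746 -0.22409877  0.        ] [ 0.57450858 -0.22303058  0.041     ]
```

Emit:
arm_command([
  {"rx":0,"ry":0,"rz":0,"dx":0,"dy":-0.0008,"dz":0.025,"fingers":0.036},
  {"rx":0,"ry":0,"rz":0,"dx":0,"dy":0,"dz":0.03,"fingers":0.036},
  {"rx":0,"ry":0,"rz":0,"dx":0,"dy":0,"dz":0.025,"fingers":0.036},
  {"rx":0,"ry":0,"rz":0,"dx":0,"dy":0,"dz":0.012,"fingers":0.036},
  {"rx":0,"ry":0,"rz":0,"dx":0,"dy":0,"dz":0.004,"fingers":0.036},
  {"rx":0,"ry":0,"rz":0,"dx":0,"dy":0,"dz":0,"fingers":0.036},
  {"rx":0,"ry":0,"rz":0,"dx":0,"dy":0,"dz":0,"fingers":0.036},
])

```text
time_s: 15.95
position: [0.6396, -0.1826, 0.0188]
tool_rot: [[-0.997, -0.076, 0.002], [-0.076, 0.997, -0.001], [-0.002, -0.001, -1.0]]
ft_force: [0.1, 0.2, -0.6]
grip_width: 0.0394
gripper_force: 25.5
```

Emit:
arm_command([
  {"rx":0,"ry":0,"rz":0,"dx":0,"dy":0,"dz":0.001,"fingers":0.036},
  {"rx":0,"ry":0,"rz":0,"dx":0,"dy":0,"dz":0.001,"fingers":0.036},
  {"rx":0,"ry":0,"rz":0,"dx":0,"dy":0,"dz":0,"fingers":0.036},
  {"rx":0,"ry":0,"rz":0,"dx":0,"dy":0,"dz":0,"fingers":0.036},
])

```text
time_s: 16.35
position: [0.639, -0.1824, 0.0155]
tool_rot: [[-0.997, -0.076, 0.0], [-0.076, 0.997, -0.0], [-0.0, -0.0, -1.0]]
ft_force: [0.3, -0.3, -0.5]
grip_width: 0.0392
gripper_force: 25.5
```

Emit:
arm_command([
  {"rx":0,"ry":0,"rz":0,"dx":0,"dy":0,"dz":0.001,"fingers":0.036},
  {"rx":0,"ry":0,"rz":0,"dx":0,"dy":0,"dz":0.001,"fingers":0.036},
  {"rx":0,"ry":0,"rz":0,"dx":0,"dy":0,"dz":0,"fingers":0.036},
  {"rx":0,"ry":0,"rz":0,"dx":0,"dy":0,"dz":0,"fingers":0.036},
])

```text
time_s: 16.75
position: [0.639, -0.1824, 0.0134]
tool_rot: [[-0.997, -0.076, -0.0], [-0.076, 0.997, 0.0], [0.0, 0.0, -1.0]]
ft_force: [0.3, 0.8, -0.3]
grip_width: 0.039
gripper_force: 25.5
```

Emit:
arm_command([
  {"rx":0,"ry":0,"rz":0,"dx":0,"dy":0,"dz":0.001,"fingers":0.036},
  {"rx":0,"ry":0,"rz":0,"dx":0,"dy":0,"dz":0,"fingers":0.036},
  {"rx":0,"ry":0,"rz":0,"dx":0,"dy":0,"dz":0,"fingers":0.036},
])

```text
time_s: 17.05
position: [0.639, -0.1824, 0.0133]
tool_rot: [[-0.997, -0.076, 0.0], [-0.076, 0.997, -0.0], [-0.0, -0.0, -1.0]]
ft_force: [-1.8, 0.4, 5.6]
grip_width: 0.0389
gripper_force: 26.2
```

Emit:
arm_command([
  {"rx":0,"ry":0,"rz":0,"dx":0,"dy":0,"dz":-0.0008,"fingers":0.036},
  {"rx":0,"ry":0,"rz":0,"dx":0,"dy":0,"dz":0,"fingers":0.042},
  {"rx":0,"ry":0,"rz":0,"dx":0,"dy":0,"dz":0,"fingers":0.048},
  {"rx":0,"ry":0,"rz":0,"dx":0,"dy":0,"dz":0,"fingers":0.06},
  {"rx":0,"ry":0,"rz":0,"dx":0,"dy":0,"dz":0,"fingers":0.065},
  {"rx":0,"ry":0,"rz":0,"dx":0,"dy":0,"dz":0,"fingers":0.065},
  {"rx":0,"ry":0,"rz":0,"dx":0,"dy":0,"dz":-0.01,"fingers":0.065},
  {"rx":0,"ry":0,"rz":0,"dx":0,"dy":0,"dz":-0.04,"fingers":0.065},
  {"rx":0,"ry":0,"rz":0,"dx":0,"dy":0,"dz":-0.04,"fingers":0.07},
  {"rx":0,"ry":0,"rz":0.11,"dx":0,"dy":0,"dz":0,"fingers":0.07},
  {"rx":0,"ry":0,"rz":0.11,"dx":0,"dy":0,"dz":0,"fingers":0.07},
])

```text
time_s: 18.15
position: [0.6395, -0.1826, 0.1057]
tool_rot: [[-0.989, 0.148, 0.003], [0.148, 0.989, -0.002], [-0.003, -0.001, -1.0]]
ft_force: [-0.7, -0.4, -0.3]
grip_width: 0.0702
gripper_force: 0.0
```

Emit:
arm_command([
  {"rx":0,"ry":0,"rz":0,"dx":0.012,"dy":-0.012,"dz":0,"fingers":0.07},
  {"rx":0,"ry":0,"rz":0,"dx":0.026,"dy":-0.026,"dz":0,"fingers":0.07},
  {"rx":0,"ry":0,"rz":0,"dx":0.026,"dy":-0.026,"dz":0,"fingers":0.07},
  {"rx":0,"ry":0,"rz":0,"dx":0.026,"dy":-0.026,"dz":0,"fingers":0.07},
  {"rx":0,"ry":0,"rz":0,"dx":0.026,"dy":-0.026,"dz":0,"fingers":0.07},
  {"rx":0,"ry":0,"rz":0,"dx":0.026,"dy":-0.026,"dz":0,"fingers":0.07},
  {"rx":0,"ry":0,"rz":0,"dx":0.026,"dy":-0.026,"dz":0,"fingers":0.07},
  {"rx":0,"ry":0,"rz":0,"dx":0.026,"dy":-0.024,"dz":0,"fingers":0.07},
  {"rx":0,"ry":0,"rz":0,"dx":0,"dy":0,"dz":0,"fingers":0.07},
  {"rx":0,"ry":0,"rz":0,"dx":0,"dy":0,"dz":0,"fingers":0.07},
])

```text
time_s: 19.15
position: [0.4193, -0.3451, 0.104]
tool_rot: [[-0.989, 0.145, 0.001], [0.145, 0.989, -0.001], [-0.001, -0.001, -1.0]]
ft_force: [0.4, 0.3, -0.7]
grip_width: 0.0701
gripper_force: 0.0
```

Run:
```python
from fm import *
I=env.get_image("side");cv2.imwrite("pics/c.png",np.vstack([cv2.resize(I["color"][235:295,255:355],(500,300),interpolation=2),cv2.resize(I["color"][300:384,140:280],(500,300),interpolation=2)]))
o=env.observe();print(o["time_s"],o["position"],plan(o,[.4195,-.3447,.0378],-.145+np.pi/2))
```

```text
19.2 [ 0.41983393 -0.34457915  0.10381842] (array([ 0.0004, -0.0001,  0.066 ]), 'turn tool z', np.float64(0.001), 'shift after turn', array([ 0.0004, -0.0001,  0.066 ]))
```

View pics/c.png

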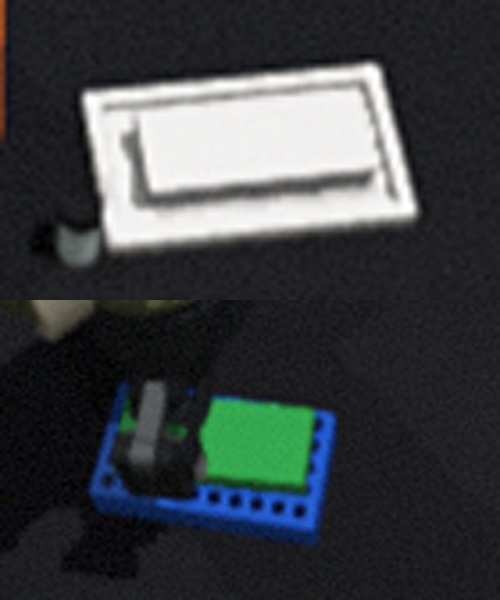

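Emit:
arm_command([
  {"rx":0,"ry":0,"rz":0,"dx":0,"dy":0,"dz":0.02,"fingers":0.07},
  {"rx":0,"ry":0,"rz":0,"dx":0,"dy":0,"dz":0.02,"fingers":0.07},
  {"rx":0,"ry":0,"rz":0,"dx":0,"dy":0,"dz":0.018,"fingers":0.07},
  {"rx":0,"ry":0,"rz":0,"dx":0,"dy":0,"dz":0.008,"fingers":0.07},
  {"rx":0,"ry":0,"rz":0,"dx":0,"dy":0,"dz":0,"fingers":0.055},
  {"rx":0,"ry":0,"rz":0,"dx":0,"dy":0,"dz":0,"fingers":0.048},
  {"rx":0,"ry":0,"rz":0,"dx":0,"dy":0,"dz":0,"fingers":0.044},
  {"rx":0,"ry":0,"rz":0,"dx":0,"dy":0,"dz":0,"fingers":0.04},
  {"rx":0,"ry":0,"rz":0,"dx":0,"dy":0,"dz":0,"fingers":0.036},
  {"rx":0,"ry":0,"rz":0,"dx":0,"dy":0,"dz":0,"fingers":0.036},
  {"rx":0,"ry":0,"rz":0,"dx":0,"dy":0,"dz":0,"fingers":0.036},
], squeeze=25)

```text
time_s: 20.3
position: [0.4198, -0.345, 0.0382]
tool_rot: [[-0.99, 0.143, 0.001], [0.143, 0.99, -0.001], [-0.001, -0.001, -1.0]]
ft_force: [-0.8, 0.2, 6.7]
grip_width: 0.0393
gripper_force: 25.6
```

Emit:
arm_command([
  {"rx":0,"ry":0,"rz":0,"dx":0,"dy":0,"dz":-0.005,"fingers":0.036},
  {"rx":0,"ry":0,"rz":0,"dx":0,"dy":0,"dz":-0.015,"fingers":0.036},
  {"rx":0,"ry":0,"rz":0,"dx":0,"dy":0,"dz":-0.025,"fingers":0.036},
  {"rx":0,"ry":0,"rz":0,"dx":0,"dy":0,"dz":-0.03,"fingers":0.036},
  {"rx":0,"ry":0,"rz":0,"dx":0,"dy":0,"dz":0,"fingers":0.036},
  {"rx":0,"ry":0,"rz":0,"dx":0,"dy":0,"dz":0,"fingers":0.036},
])

```text
time_s: 20.9
position: [0.4194, -0.3446, 0.1126]
tool_rot: [[-0.99, 0.143, 0.0], [0.143, 0.99, -0.001], [-0.001, -0.001, -1.0]]
ft_force: [-0.5, 0.4, -0.9]
grip_width: 0.0393
gripper_force: 25.5
```

Run:
```python
from fm import *
I=env.get_image("side")
o=env.observe();print(o["wrist_torque"],o["position"],plan(o,[.6723,.178,.11],-.113+np.pi/2))
```

```text
[-0.04960211  0.03004602 -0.02013495] [ 0.41914709 -0.34426208  0.11179016] (array([-0.1757,  0.5532,  0.002 ]), 'turn tool z', np.float64(-0.0309), 'shift after turn', array([-0.1926,  0.5475,  0.002 ]))
```

Emit:
arm_command([
  {"rx":0,"ry":0,"rz":-0.031,"dx":0,"dy":0,"dz":0,"fingers":0.036},
  {"rx":0,"ry":0,"rz":0,"dx":-0.007,"dy":0.0195,"dz":0,"fingers":0.036},
  {"rx":0,"ry":0,"rz":0,"dx":-0.0138,"dy":0.0391,"dz":0,"fingers":0.036},
  {"rx":0,"ry":0,"rz":0,"dx":-0.0138,"dy":0.0391,"dz":0,"fingers":0.036},
  {"rx":0,"ry":0,"rz":0,"dx":-0.0138,"dy":0.0391,"dz":0,"fingers":0.036},
  {"rx":0,"ry":0,"rz":0,"dx":-0.0138,"dy":0.0391,"dz":0,"fingers":0.036},
  {"rx":0,"ry":0,"rz":0,"dx":-0.0138,"dy":0.0391,"dz":0,"fingers":0.036},
  {"rx":0,"ry":0,"rz":0,"dx":-0.0138,"dy":0.0391,"dz":0,"fingers":0.036},
  {"rx":0,"ry":0,"rz":0,"dx":-0.0138,"dy":0.0391,"dz":0,"fingers":0.036},
  {"rx":0,"ry":0,"rz":0,"dx":-0.0138,"dy":0.0391,"dz":0,"fingers":0.036},
])

```text
time_s: 21.95
position: [0.5735, -0.0258, 0.1109]
tool_rot: [[-0.994, 0.113, -0.002], [0.113, 0.994, 0.001], [0.003, 0.0, -1.0]]
ft_force: [0.2, -0.4, -1.0]
grip_width: 0.0393
gripper_force: 25.5
```

Emit:
arm_command([
  {"rx":0,"ry":0,"rz":0,"dx":-0.0138,"dy":0.0391,"dz":0,"fingers":0.036},
  {"rx":0,"ry":0,"rz":0,"dx":-0.0138,"dy":0.0391,"dz":0,"fingers":0.036},
  {"rx":0,"ry":0,"rz":0,"dx":-0.0138,"dy":0.0391,"dz":0,"fingers":0.036},
  {"rx":0,"ry":0,"rz":0,"dx":-0.0138,"dy":0.0391,"dz":0,"fingers":0.036},
  {"rx":0,"ry":0,"rz":0,"dx":-0.0138,"dy":0.0391,"dz":0,"fingers":0.036},
  {"rx":0,"ry":0,"rz":0,"dx":-0.0062,"dy":0.0197,"dz":0,"fingers":0.036},
  {"rx":0,"ry":0,"rz":0,"dx":0,"dy":0,"dz":0,"fingers":0.036},
  {"rx":0,"ry":0,"rz":0,"dx":0,"dy":0,"dz":0,"fingers":0.036},
])

```text
time_s: 22.75
position: [0.6718, 0.1775, 0.1107]
tool_rot: [[-0.994, 0.112, -0.003], [0.112, 0.994, -0.001], [0.003, -0.001, -1.0]]
ft_force: [0.1, -0.6, -0.7]
grip_width: 0.0395
gripper_force: 25.5
```

Run:
```python
from fm import *
o=env.observe();print(o["time_s"],o["position"],plan(o,[.6723,.178,.0155],-.113+np.pi/2))
I=env.get_image("side");cv2.imwrite("pics/d.png",cv2.resize(I["color"][90:210,240:370],(650,600),interpolation=2))
```

```text
22.75 [0.67181166 0.17749754 0.11070086] (array([-0.0007,  0.0006,  0.0952]), 'turn tool z', np.float64(0.0007), 'shift after turn', array([-0.0007,  0.0006,  0.0952]))
```

View pics/d.png

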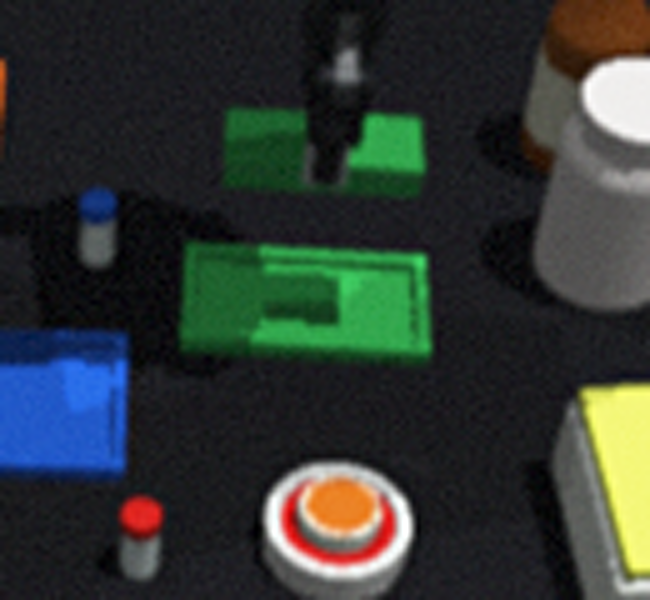

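Emit:
arm_command([
  {"rx":0,"ry":0,"rz":0,"dx":0,"dy":0.0005,"dz":0.025,"fingers":0.036},
  {"rx":0,"ry":0,"rz":0,"dx":0,"dy":0,"dz":0.03,"fingers":0.036},
  {"rx":0,"ry":0,"rz":0,"dx":0,"dy":0,"dz":0.025,"fingers":0.036},
  {"rx":0,"ry":0,"rz":0,"dx":0,"dy":0,"dz":0.01,"fingers":0.036},
  {"rx":0,"ry":0,"rz":0,"dx":0,"dy":0,"dz":0.004,"fingers":0.036},
  {"rx":0,"ry":0,"rz":0,"dx":0,"dy":0,"dz":0.001,"fingers":0.036},
  {"rx":0,"ry":0,"rz":0,"dx":0,"dy":0,"dz":0,"fingers":0.036},
  {"rx":0,"ry":0,"rz":0,"dx":0,"dy":0,"dz":0,"fingers":0.036},
])

```text
time_s: 23.6
position: [0.673, 0.1782, 0.0185]
tool_rot: [[-0.994, 0.113, 0.002], [0.113, 0.994, 0.0], [-0.002, 0.0, -1.0]]
ft_force: [-0.8, -0.5, 0.1]
grip_width: 0.0392
gripper_force: 25.5
```

Emit:
arm_command([
  {"rx":0,"ry":0,"rz":0,"dx":0,"dy":0,"dz":0.001,"fingers":0.036},
  {"rx":0,"ry":0,"rz":0,"dx":0,"dy":0,"dz":0.001,"fingers":0.036},
  {"rx":0,"ry":0,"rz":0,"dx":0,"dy":0,"dz":0.001,"fingers":0.036},
  {"rx":0,"ry":0,"rz":0,"dx":0,"dy":0,"dz":0,"fingers":0.036},
  {"rx":0,"ry":0,"rz":0,"dx":0,"dy":0,"dz":0,"fingers":0.036},
])

```text
time_s: 24.1
position: [0.6725, 0.1782, 0.0142]
tool_rot: [[-0.994, 0.113, -0.0], [0.113, 0.994, -0.0], [0.0, -0.0, -1.0]]
ft_force: [-0.0, 0.2, 0.2]
grip_width: 0.0394
gripper_force: 25.5
```

Emit:
arm_command([
  {"rx":0,"ry":0,"rz":0,"dx":0,"dy":0,"dz":0.001,"fingers":0.036},
  {"rx":0,"ry":0,"rz":0,"dx":0,"dy":0,"dz":0,"fingers":0.036},
  {"rx":0,"ry":0,"rz":0,"dx":0,"dy":0,"dz":0,"fingers":0.036},
])

```text
time_s: 24.4
position: [0.6725, 0.1782, 0.0132]
tool_rot: [[-0.994, 0.113, -0.0], [0.113, 0.994, -0.0], [0.0, -0.0, -1.0]]
ft_force: [-0.2, -0.4, -0.7]
grip_width: 0.0392
gripper_force: 25.5
```

Emit:
arm_command([
  {"rx":0,"ry":0,"rz":0,"dx":0,"dy":0,"dz":0.001,"fingers":0.036},
  {"rx":0,"ry":0,"rz":0,"dx":0,"dy":0,"dz":0,"fingers":0.036},
  {"rx":0,"ry":0,"rz":0,"dx":0,"dy":0,"dz":0,"fingers":0.036},
])

```text
time_s: 24.7
position: [0.6725, 0.1782, 0.0122]
tool_rot: [[-0.994, 0.113, 0.0], [0.113, 0.994, 0.0], [-0.0, 0.0, -1.0]]
ft_force: [0.3, 0.8, -0.0]
grip_width: 0.0392
gripper_force: 25.5
```

Emit:
arm_command([
  {"rx":0,"ry":0,"rz":0,"dx":0,"dy":0,"dz":0.0008,"fingers":0.036},
  {"rx":0,"ry":0,"rz":0,"dx":0,"dy":0,"dz":0,"fingers":0.036},
  {"rx":0,"ry":0,"rz":0,"dx":0,"dy":0,"dz":0,"fingers":0.036},
])

```text
time_s: 25.0
position: [0.6726, 0.1782, 0.0122]
tool_rot: [[-0.994, 0.112, 0.001], [0.112, 0.994, -0.0], [-0.001, -0.0, -1.0]]
ft_force: [-1.7, -0.2, 5.5]
grip_width: 0.0392
gripper_force: 26.1
```

Emit:
arm_command([
  {"rx":0,"ry":0,"rz":0,"dx":0,"dy":0,"dz":-0.0008,"fingers":0.036},
  {"rx":0,"ry":0,"rz":0,"dx":0,"dy":0,"dz":0,"fingers":0.042},
  {"rx":0,"ry":0,"rz":0,"dx":0,"dy":0,"dz":0,"fingers":0.048},
  {"rx":0,"ry":0,"rz":0,"dx":0,"dy":0,"dz":0,"fingers":0.06},
  {"rx":0,"ry":0,"rz":0,"dx":0,"dy":0,"dz":0,"fingers":0.065},
  {"rx":0,"ry":0,"rz":0,"dx":0,"dy":0,"dz":0,"fingers":0.065},
  {"rx":0,"ry":0,"rz":0,"dx":0,"dy":0,"dz":-0.01,"fingers":0.065},
  {"rx":0,"ry":0,"rz":0,"dx":0,"dy":0,"dz":-0.04,"fingers":0.065},
  {"rx":0,"ry":0,"rz":0,"dx":0,"dy":0,"dz":-0.04,"fingers":0.07},
  {"rx":0,"ry":0,"rz":0,"dx":0,"dy":0,"dz":-0.04,"fingers":0.085},
  {"rx":0,"ry":0,"rz":0,"dx":0,"dy":0,"dz":0,"fingers":0.085},
])

```text
time_s: 26.1
position: [0.6748, 0.1786, 0.1499]
tool_rot: [[-0.994, 0.112, 0.012], [0.112, 0.994, 0.001], [-0.012, 0.002, -1.0]]
ft_force: [1.1, -0.6, -0.2]
grip_width: 0.0848
gripper_force: 0.0
```

Emit:
arm_command([
  {"rx":0,"ry":0,"rz":0,"dx":0.0285,"dy":-0.0256,"dz":0,"fingers":0.085},
  {"rx":0,"ry":0,"rz":0,"dx":0.0285,"dy":-0.0256,"dz":0,"fingers":0.085},
  {"rx":0,"ry":0,"rz":0,"dx":0.0285,"dy":-0.0256,"dz":0,"fingers":0.085},
  {"rx":0,"ry":0,"rz":0,"dx":0.0285,"dy":-0.0256,"dz":0,"fingers":0.085},
  {"rx":0,"ry":0,"rz":0,"dx":0.0285,"dy":-0.0256,"dz":0,"fingers":0.085},
  {"rx":0,"ry":0,"rz":0,"dx":0.0285,"dy":-0.0256,"dz":0,"fingers":0.085},
  {"rx":0,"ry":0,"rz":0,"dx":0.0285,"dy":-0.0256,"dz":0,"fingers":0.085},
  {"rx":0,"ry":0,"rz":0,"dx":0.0285,"dy":-0.0256,"dz":0,"fingers":0.085},
  {"rx":0,"ry":0,"rz":0,"dx":0,"dy":0,"dz":0,"fingers":0.085},
])

```text
time_s: 27.0
position: [0.4199, -0.0007, 0.1424]
tool_rot: [[-0.993, 0.115, -0.002], [0.115, 0.993, -0.0], [0.002, -0.0, -1.0]]
ft_force: [0.1, -0.4, -0.9]
grip_width: 0.0848
gripper_force: 0.0
```

Run:
```python
from fm import *
run("ro","orange",(135,232),(221,113),.12,.062,0,.03)
I=run("rb","blue",(389,249),(203,347),.12,.062,0,.03)
o=env.observe();print(o["time_s"],o["position"],np.round(o["q"],1))
S=cv2.resize(I[1]["color"][85:300,160:380],(614,600),interpolation=2);cv2.imwrite("pics/e.png",S)
```

```text
ro t 1383 [ 0.4476  0.3391 -0.08    0.8813]
ro s 582 [0.466  0.3557 1.8326 0.6484]
rb t 1438 [ 0.4162 -0.348   2.923   0.8768]
rb s 2485 [ 0.4185 -0.3472  2.9471  0.9481]
27.2 [0.4237301  0.00057372 0.14246819] [-16.   15.  101.5   0.   63.4 -99.6]
```

View pics/e.png

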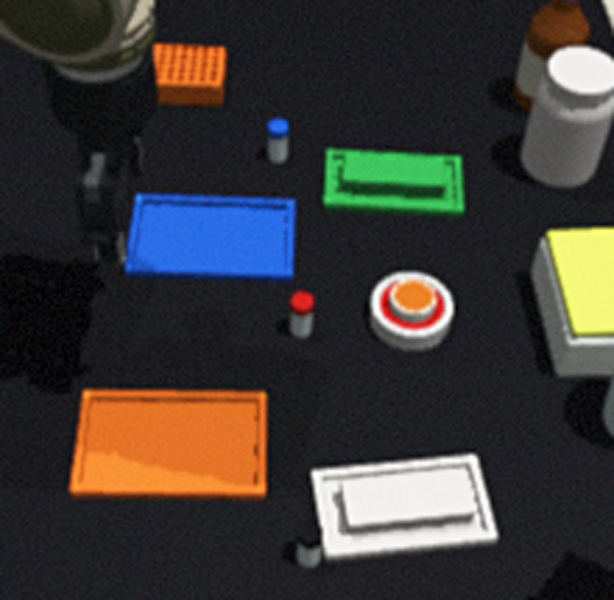

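Emit:
arm_command([
  {"rx":0,"ry":0,"rz":0.09,"dx":0,"dy":0,"dz":0,"fingers":0.085},
  {"rx":0,"ry":0,"rz":0,"dx":-0.0076,"dy":-0.0379,"dz":0,"fingers":0.085},
  {"rx":0,"ry":0,"rz":0,"dx":-0.0076,"dy":-0.0379,"dz":0,"fingers":0.085},
  {"rx":0,"ry":0,"rz":0,"dx":-0.0076,"dy":-0.0379,"dz":0,"fingers":0.085},
  {"rx":0,"ry":0,"rz":0,"dx":-0.0076,"dy":-0.0379,"dz":0,"fingers":0.085},
  {"rx":0,"ry":0,"rz":0,"dx":-0.0076,"dy":-0.0379,"dz":0.01,"fingers":0.085},
  {"rx":0,"ry":0,"rz":0,"dx":-0.0076,"dy":-0.0379,"dz":0.01,"fingers":0.085},
  {"rx":0,"ry":0,"rz":0,"dx":-0.0076,"dy":-0.0379,"dz":0.01,"fingers":0.085},
  {"rx":0,"ry":0,"rz":0,"dx":-0.0076,"dy":-0.0379,"dz":0.01,"fingers":0.085},
  {"rx":0,"ry":0,"rz":0,"dx":-0.0076,"dy":-0.0375,"dz":0.01,"fingers":0.085},
  {"rx":0,"ry":0,"rz":0,"dx":0,"dy":0,"dz":0,"fingers":0.085},
  {"rx":0,"ry":0,"rz":0,"dx":0,"dy":0,"dz":0,"fingers":0.085},
])

```text
time_s: 28.4
position: [0.4218, -0.3472, 0.0914]
tool_rot: [[-0.979, 0.201, -0.001], [0.201, 0.979, 0.001], [0.001, 0.001, -1.0]]
ft_force: [-0.5, -0.6, 0.3]
grip_width: 0.0846
gripper_force: 0.0
```

Run:
```python
from fm import *
run("ro","orange",(135,232),(221,113),.12,.062,0,.03)
o=env.observe();print(o["time_s"],o["position"],plan(o,[.4175,-.3475,.009],-.205+np.pi/2))
```

```text
ro t 1386 [0.4468 0.339  3.0556 0.8799]
ro s 927 [0.4497 0.3358 3.0441 0.9324]
28.5 [ 0.42188851 -0.34613386  0.09218672] (array([ 0.004 , -0.0022,  0.0832]), 'turn tool z', np.float64(0.0036), 'shift after turn', array([ 0.004 , -0.0023,  0.0832]))
```

Emit:
arm_command([
  {"rx":0,"ry":0,"rz":0,"dx":0.004,"dy":-0.001,"dz":0.02,"fingers":0.085},
  {"rx":0,"ry":0,"rz":0,"dx":0,"dy":0,"dz":0.02,"fingers":0.085},
  {"rx":0,"ry":0,"rz":0,"dx":0,"dy":0,"dz":0.02,"fingers":0.085},
  {"rx":0,"ry":0,"rz":0,"dx":0,"dy":0,"dz":0.014,"fingers":0.085},
  {"rx":0,"ry":0,"rz":0,"dx":0,"dy":0,"dz":0.0085,"fingers":0.085},
  {"rx":0,"ry":0,"rz":0,"dx":0,"dy":0,"dz":0,"fingers":0.085},
  {"rx":0,"ry":0,"rz":0,"dx":0,"dy":0,"dz":0,"fingers":0.072},
  {"rx":0,"ry":0,"rz":0,"dx":0,"dy":0,"dz":0,"fingers":0.068},
  {"rx":0,"ry":0,"rz":0,"dx":0,"dy":0,"dz":0,"fingers":0.064},
  {"rx":0,"ry":0,"rz":0,"dx":0,"dy":0,"dz":0,"fingers":0.056},
  {"rx":0,"ry":0,"rz":0,"dx":0,"dy":0,"dz":0,"fingers":0.056},
  {"rx":0,"ry":0,"rz":0,"dx":0,"dy":0,"dz":0,"fingers":0.056},
], squeeze=40)

```text
time_s: 29.7
position: [0.4174, -0.3475, 0.0106]
tool_rot: [[-0.979, 0.201, 0.001], [0.201, 0.979, -0.001], [-0.001, -0.001, -1.0]]
ft_force: [-1.1, 1.8, 6.4]
grip_width: 0.061
gripper_force: 43.9
```

Emit:
arm_command([
  {"rx":0,"ry":0,"rz":0,"dx":0,"dy":0,"dz":-0.005,"fingers":0.056},
  {"rx":0,"ry":0,"rz":0,"dx":0,"dy":0,"dz":-0.015,"fingers":0.056},
  {"rx":0,"ry":0,"rz":0,"dx":0,"dy":0,"dz":-0.03,"fingers":0.056},
  {"rx":0,"ry":0,"rz":0,"dx":0,"dy":0,"dz":-0.035,"fingers":0.056},
  {"rx":0,"ry":0,"rz":0,"dx":0,"dy":0,"dz":0,"fingers":0.056},
  {"rx":0,"ry":0,"rz":0,"dx":0,"dy":0,"dz":0,"fingers":0.056},
])

```text
time_s: 30.3
position: [0.4171, -0.3473, 0.0951]
tool_rot: [[-0.98, 0.201, 0.001], [0.201, 0.98, -0.001], [-0.001, -0.001, -1.0]]
ft_force: [-0.5, -0.1, -2.3]
grip_width: 0.0612
gripper_force: 44.1
```

Run:
```python
from fm import *
o=env.observe();print(o["wrist_torque"],o["ft_force"],o["position"],plan(o,[.491,.112,.10],-.086+np.pi/2))
I=env.get_image("side");cv2.imwrite("pics/f.png",cv2.resize(I["color"][280:384,140:280],(700,520),interpolation=2))
```

```text
[ 0.00071449  0.00897699 -0.01584389] [-0.53210837 -0.1053894  -2.27354969] [ 0.41714381 -0.34726583  0.09510292] (array([ 0.0202,  0.4647, -0.0052]), 'turn tool z', np.float64(-0.1168), 'shift after turn', array([-0.0341,  0.4639, -0.0052]))
```

View pics/f.png

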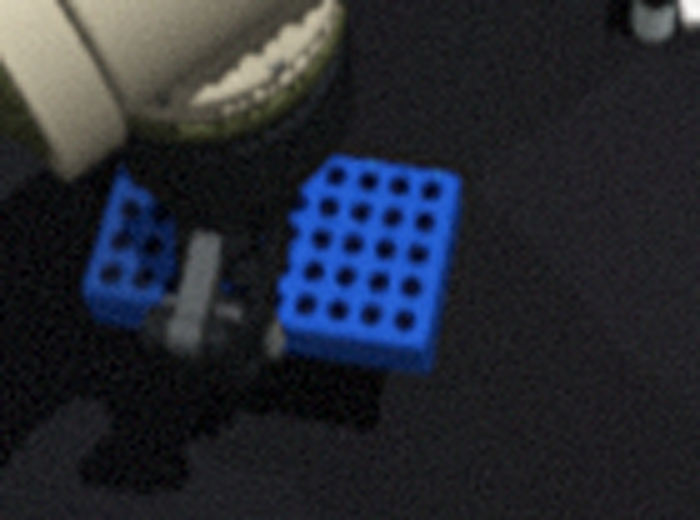

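Emit:
arm_command([
  {"rx":0,"ry":0,"rz":-0.117,"dx":0,"dy":0,"dz":0,"fingers":0.056},
  {"rx":0,"ry":0,"rz":0,"dx":-0.0014,"dy":0.0194,"dz":-0.004,"fingers":0.056},
  {"rx":0,"ry":0,"rz":0,"dx":-0.0028,"dy":0.0387,"dz":0,"fingers":0.056},
  {"rx":0,"ry":0,"rz":0,"dx":-0.0028,"dy":0.0387,"dz":0,"fingers":0.056},
  {"rx":0,"ry":0,"rz":0,"dx":-0.0028,"dy":0.0387,"dz":0,"fingers":0.056},
  {"rx":0,"ry":0,"rz":0,"dx":-0.0028,"dy":0.0387,"dz":0,"fingers":0.056},
  {"rx":0,"ry":0,"rz":0,"dx":-0.0028,"dy":0.0387,"dz":0,"fingers":0.056},
  {"rx":0,"ry":0,"rz":0,"dx":-0.0028,"dy":0.0387,"dz":0,"fingers":0.056},
])

```text
time_s: 31.15
position: [0.4561, -0.0954, 0.0981]
tool_rot: [[-0.996, 0.088, -0.002], [0.088, 0.996, 0.001], [0.002, 0.001, -1.0]]
ft_force: [1.2, 0.0, -0.4]
grip_width: 0.0609
gripper_force: 44.0
```

Emit:
arm_command([
  {"rx":0,"ry":0,"rz":0,"dx":-0.0028,"dy":0.0387,"dz":0,"fingers":0.056},
  {"rx":0,"ry":0,"rz":0,"dx":-0.0028,"dy":0.0387,"dz":0,"fingers":0.056},
  {"rx":0,"ry":0,"rz":0,"dx":-0.0028,"dy":0.0387,"dz":0,"fingers":0.056},
  {"rx":0,"ry":0,"rz":0,"dx":-0.0028,"dy":0.0387,"dz":0,"fingers":0.056},
  {"rx":0,"ry":0,"rz":0,"dx":-0.0028,"dy":0.0387,"dz":0,"fingers":0.056},
  {"rx":0,"ry":0,"rz":0,"dx":-0.002,"dy":0.0188,"dz":0,"fingers":0.056},
  {"rx":0,"ry":0,"rz":0,"dx":0,"dy":0,"dz":0,"fingers":0.056},
  {"rx":0,"ry":0,"rz":0,"dx":0,"dy":0,"dz":0,"fingers":0.056},
  {"rx":0,"ry":0,"rz":0,"dx":0,"dy":0,"dz":0,"fingers":0.056},
])

```text
time_s: 32.05
position: [0.4905, 0.1114, 0.0984]
tool_rot: [[-0.996, 0.087, -0.001], [0.087, 0.996, -0.0], [0.001, -0.0, -1.0]]
ft_force: [-0.1, -0.7, -1.1]
grip_width: 0.0613
gripper_force: 44.1
```

Run:
```python
from fm import *
o=env.observe();print(o["time_s"],o["position"],plan(o,[.491,.112,.0175],-.086+np.pi/2))
```

```text
32.05 [0.49046606 0.11135252 0.09844144] (array([-0.0006,  0.0007,  0.0809]), 'turn tool z', np.float64(-0.0014), 'shift after turn', array([-0.0006,  0.0007,  0.0809]))
```

Emit:
arm_command([
  {"rx":0,"ry":0,"rz":0,"dx":-0.0005,"dy":0.0005,"dz":0.02,"fingers":0.056},
  {"rx":0,"ry":0,"rz":0,"dx":0,"dy":0,"dz":0.03,"fingers":0.056},
  {"rx":0,"ry":0,"rz":0,"dx":0,"dy":0,"dz":0.02,"fingers":0.056},
  {"rx":0,"ry":0,"rz":0,"dx":0,"dy":0,"dz":0.008,"fingers":0.056},
  {"rx":0,"ry":0,"rz":0,"dx":0,"dy":0,"dz":0.003,"fingers":0.056},
  {"rx":0,"ry":0,"rz":0,"dx":0,"dy":0,"dz":0,"fingers":0.056},
  {"rx":0,"ry":0,"rz":0,"dx":0,"dy":0,"dz":0,"fingers":0.056},
  {"rx":0,"ry":0,"rz":0,"dx":0,"dy":0,"dz":0,"fingers":0.056},
])

```text
time_s: 32.85
position: [0.492, 0.1124, 0.0185]
tool_rot: [[-0.996, 0.086, 0.002], [0.086, 0.996, -0.0], [-0.002, 0.0, -1.0]]
ft_force: [0.9, -0.3, -1.3]
grip_width: 0.0608
gripper_force: 44.0
```

Emit:
arm_command([
  {"rx":0,"ry":0,"rz":0,"dx":0,"dy":0,"dz":0.001,"fingers":0.056},
  {"rx":0,"ry":0,"rz":0,"dx":0,"dy":0,"dz":0.001,"fingers":0.056},
  {"rx":0,"ry":0,"rz":0,"dx":0,"dy":0,"dz":0,"fingers":0.056},
  {"rx":0,"ry":0,"rz":0,"dx":0,"dy":0,"dz":0,"fingers":0.056},
])

```text
time_s: 33.25
position: [0.4915, 0.1125, 0.0157]
tool_rot: [[-0.996, 0.086, -0.0], [0.086, 0.996, 0.0], [0.0, 0.0, -1.0]]
ft_force: [-0.4, 0.1, -1.1]
grip_width: 0.0609
gripper_force: 44.0
```

Emit:
arm_command([
  {"rx":0,"ry":0,"rz":0,"dx":0,"dy":0,"dz":0.001,"fingers":0.056},
  {"rx":0,"ry":0,"rz":0,"dx":0,"dy":0,"dz":0,"fingers":0.056},
  {"rx":0,"ry":0,"rz":0,"dx":0,"dy":0,"dz":0.0006,"fingers":0.056},
  {"rx":0,"ry":0,"rz":0,"dx":0,"dy":0,"dz":0,"fingers":0.056},
  {"rx":0,"ry":0,"rz":0,"dx":0,"dy":0,"dz":0,"fingers":0.056},
])

```text
time_s: 33.75
position: [0.4916, 0.1125, 0.0146]
tool_rot: [[-0.996, 0.086, 0.0], [0.086, 0.996, -0.0], [-0.0, -0.0, -1.0]]
ft_force: [-1.5, 0.5, 5.5]
grip_width: 0.0611
gripper_force: 44.8
```

Emit:
arm_command([
  {"rx":0,"ry":0,"rz":0,"dx":0,"dy":0,"dz":-0.0007,"fingers":0.058},
  {"rx":0,"ry":0,"rz":0,"dx":0,"dy":0,"dz":0,"fingers":0.064},
  {"rx":0,"ry":0,"rz":0,"dx":0,"dy":0,"dz":0,"fingers":0.07},
  {"rx":0,"ry":0,"rz":0,"dx":0,"dy":0,"dz":0,"fingers":0.08},
  {"rx":0,"ry":0,"rz":0,"dx":0,"dy":0,"dz":0,"fingers":0.08},
  {"rx":0,"ry":0,"rz":0,"dx":0,"dy":0,"dz":0,"fingers":0.08},
  {"rx":0,"ry":0,"rz":0,"dx":0,"dy":0,"dz":-0.01,"fingers":0.08},
  {"rx":0,"ry":0,"rz":0,"dx":0,"dy":0,"dz":-0.035,"fingers":0.085},
  {"rx":0,"ry":0,"rz":0,"dx":0,"dy":0,"dz":-0.04,"fingers":0.085},
  {"rx":0,"ry":0,"rz":0.006,"dx":0,"dy":0,"dz":0,"fingers":0.085},
])

```text
time_s: 34.75
position: [0.4938, 0.1125, 0.1048]
tool_rot: [[-0.996, 0.092, 0.009], [0.092, 0.996, -0.0], [-0.009, 0.001, -1.0]]
ft_force: [-0.5, 0.0, -0.8]
grip_width: 0.0852
gripper_force: 0.0
```

Emit:
arm_command([
  {"rx":0,"ry":0,"rz":0,"dx":0.0104,"dy":0.0367,"dz":0,"fingers":0.085},
  {"rx":0,"ry":0,"rz":0,"dx":0.0104,"dy":0.0367,"dz":0,"fingers":0.085},
  {"rx":0,"ry":0,"rz":0,"dx":0.0104,"dy":0.0367,"dz":0,"fingers":0.085},
  {"rx":0,"ry":0,"rz":0,"dx":0.0104,"dy":0.0367,"dz":0,"fingers":0.085},
  {"rx":0,"ry":0,"rz":0,"dx":0.0104,"dy":0.0367,"dz":0,"fingers":0.085},
  {"rx":0,"ry":0,"rz":0,"dx":0.0104,"dy":0.0367,"dz":0,"fingers":0.085},
  {"rx":0,"ry":0,"rz":0,"dx":0,"dy":0,"dz":0,"fingers":0.085},
  {"rx":0,"ry":0,"rz":0,"dx":0,"dy":0,"dz":0,"fingers":0.085},
])

```text
time_s: 35.55
position: [0.4491, 0.3377, 0.0996]
tool_rot: [[-0.996, 0.09, -0.0], [0.09, 0.996, -0.0], [0.0, -0.001, -1.0]]
ft_force: [0.0, 0.3, 0.5]
grip_width: 0.0845
gripper_force: 0.0
```

Run:
```python
from fm import *
o=env.observe();print(o["time_s"],o["position"],plan(o,[.4485,.3375,.010],-.092+np.pi/2))
I=env.get_image("side");cv2.imwrite("pics/g.png",cv2.resize(I["color"][80:200,180:300],(600,600),interpolation=2))
```

```text
35.55 [0.44909226 0.33771209 0.09958927] (array([ 0.0005, -0.0002,  0.0896]), 'turn tool z', np.float64(0.0017), 'shift after turn', array([ 0.0005, -0.0002,  0.0896]))
```

View pics/g.png

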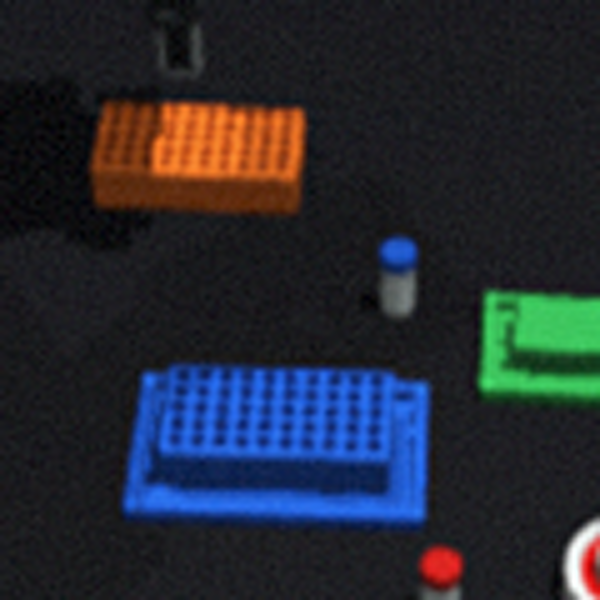

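Run:
```python
from fm import *
run("ro","orange",(135,232),(221,113),.12,.062,0,.03,(1,))
```

```text
ro s 918 [0.4494 0.3358 3.0444 0.9425]
```

Emit:
arm_command([
  {"rx":0,"ry":0,"rz":0,"dx":0.0005,"dy":0,"dz":0.02,"fingers":0.085},
  {"rx":0,"ry":0,"rz":0,"dx":0,"dy":0,"dz":0.02,"fingers":0.085},
  {"rx":0,"ry":0,"rz":0,"dx":0,"dy":0,"dz":0.01,"fingers":0.085},
  {"rx":0,"ry":0,"rz":0,"dx":0,"dy":0,"dz":0,"fingers":0.085},
])

```text
time_s: 36.1
position: [0.4489, 0.3365, 0.0488]
tool_rot: [[-0.996, 0.093, -0.002], [0.093, 0.996, -0.001], [0.002, -0.001, -1.0]]
ft_force: [1.2, -0.4, -0.2]
grip_width: 0.0851
gripper_force: 0.0
```

Emit:
arm_command([
  {"rx":0,"ry":0,"rz":0,"dx":0,"dy":0,"dz":0.018,"fingers":0.085},
  {"rx":0,"ry":0,"rz":0,"dx":0,"dy":0,"dz":0.014,"fingers":0.085},
  {"rx":0,"ry":0,"rz":0,"dx":0,"dy":0,"dz":0.007,"fingers":0.085},
  {"rx":0,"ry":0,"rz":0,"dx":0,"dy":0,"dz":0,"fingers":0.085},
  {"rx":0,"ry":0,"rz":0,"dx":0,"dy":0,"dz":0,"fingers":0.072},
  {"rx":0,"ry":0,"rz":0,"dx":0,"dy":0,"dz":0,"fingers":0.068},
  {"rx":0,"ry":0,"rz":0,"dx":0,"dy":0,"dz":0,"fingers":0.064},
  {"rx":0,"ry":0,"rz":0,"dx":0,"dy":0,"dz":0,"fingers":0.056},
  {"rx":0,"ry":0,"rz":0,"dx":0,"dy":0,"dz":0,"fingers":0.056},
  {"rx":0,"ry":0,"rz":0,"dx":0,"dy":0,"dz":0,"fingers":0.056},
], squeeze=40)

```text
time_s: 37.1
position: [0.4494, 0.3376, 0.0116]
tool_rot: [[-0.996, 0.092, 0.001], [0.092, 0.996, 0.0], [-0.001, 0.001, -1.0]]
ft_force: [-1.1, -0.6, 5.7]
grip_width: 0.0611
gripper_force: 43.9
```

Emit:
arm_command([
  {"rx":0,"ry":0,"rz":0,"dx":0,"dy":0,"dz":-0.005,"fingers":0.056},
  {"rx":0,"ry":0,"rz":0,"dx":0,"dy":0,"dz":-0.015,"fingers":0.056},
  {"rx":0,"ry":0,"rz":0,"dx":0,"dy":0,"dz":-0.03,"fingers":0.056},
  {"rx":0,"ry":0,"rz":0,"dx":0,"dy":0,"dz":-0.045,"fingers":0.056},
  {"rx":0,"ry":0,"rz":0,"dx":0,"dy":0,"dz":-0.01,"fingers":0.056},
  {"rx":0,"ry":0,"rz":0,"dx":0,"dy":0,"dz":0,"fingers":0.056},
  {"rx":0,"ry":0,"rz":0,"dx":0,"dy":0,"dz":0,"fingers":0.056},
])

```text
time_s: 37.8
position: [0.4485, 0.3372, 0.1147]
tool_rot: [[-0.996, 0.092, -0.002], [0.092, 0.996, -0.001], [0.002, -0.001, -1.0]]
ft_force: [-0.7, 0.3, -1.5]
grip_width: 0.0609
gripper_force: 43.9
```

Run:
```python
from fm import *
o=env.observe();print(o["wrist_torque"],o["ft_force"],o["position"],plan(o,[.4547,-.115,.11],-.060+np.pi/2))
```

```text
[-0.00033174 -0.01530933  0.00301541] [-0.72676922  0.25498975 -1.47776006] [0.44846382 0.33717953 0.11469434] (array([-0.0477, -0.4497,  0.0051]), 'turn tool z', np.float64(-0.0318), 'shift after turn', array([-0.0333, -0.451 ,  0.0051]))
```

Emit:
arm_command([
  {"rx":0,"ry":0,"rz":-0.032,"dx":0,"dy":0,"dz":0,"fingers":0.056},
  {"rx":0,"ry":0,"rz":0,"dx":-0.0014,"dy":-0.0188,"dz":0,"fingers":0.056},
  {"rx":0,"ry":0,"rz":0,"dx":-0.0028,"dy":-0.0376,"dz":0,"fingers":0.056},
  {"rx":0,"ry":0,"rz":0,"dx":-0.0028,"dy":-0.0376,"dz":0,"fingers":0.056},
  {"rx":0,"ry":0,"rz":0,"dx":-0.0028,"dy":-0.0376,"dz":0,"fingers":0.056},
  {"rx":0,"ry":0,"rz":0,"dx":-0.0028,"dy":-0.0376,"dz":0,"fingers":0.056},
  {"rx":0,"ry":0,"rz":0,"dx":-0.0028,"dy":-0.0376,"dz":0,"fingers":0.056},
  {"rx":0,"ry":0,"rz":0,"dx":-0.0028,"dy":-0.0376,"dz":0,"fingers":0.056},
])

```text
time_s: 38.6
position: [0.4516, 0.091, 0.1143]
tool_rot: [[-0.998, 0.06, -0.003], [0.06, 0.998, 0.0], [0.003, -0.0, -1.0]]
ft_force: [0.3, 0.0, -0.8]
grip_width: 0.0609
gripper_force: 43.8
```

Emit:
arm_command([
  {"rx":0,"ry":0,"rz":0,"dx":-0.0028,"dy":-0.0376,"dz":0,"fingers":0.056},
  {"rx":0,"ry":0,"rz":0,"dx":-0.0028,"dy":-0.0376,"dz":0,"fingers":0.056},
  {"rx":0,"ry":0,"rz":0,"dx":-0.0028,"dy":-0.0376,"dz":0,"fingers":0.056},
  {"rx":0,"ry":0,"rz":0,"dx":-0.0028,"dy":-0.0376,"dz":0,"fingers":0.056},
  {"rx":0,"ry":0,"rz":0,"dx":-0.0028,"dy":-0.0376,"dz":0,"fingers":0.056},
  {"rx":0,"ry":0,"rz":0,"dx":-0.0014,"dy":-0.0186,"dz":0,"fingers":0.056},
  {"rx":0,"ry":0,"rz":0,"dx":0,"dy":0,"dz":0,"fingers":0.056},
  {"rx":0,"ry":0,"rz":0,"dx":0,"dy":0,"dz":0,"fingers":0.056},
])

```text
time_s: 39.4
position: [0.455, -0.1142, 0.1146]
tool_rot: [[-0.998, 0.061, -0.002], [0.061, 0.998, 0.002], [0.003, 0.001, -1.0]]
ft_force: [0.3, -0.4, -1.6]
grip_width: 0.0608
gripper_force: 43.9
```

Run:
```python
from fm import *
o=env.observe();print(o["time_s"],o["position"],plan(o,[.4547,-.115,.0185],-.060+np.pi/2))
```

```text
39.4 [ 0.45496335 -0.11416385  0.11464371] (array([-0.    , -0.001 ,  0.0961]), 'turn tool z', np.float64(-0.0006), 'shift after turn', array([-0.    , -0.001 ,  0.0961]))
```

Emit:
arm_command([
  {"rx":0,"ry":0,"rz":0,"dx":0,"dy":-0.0005,"dz":0.025,"fingers":0.056},
  {"rx":0,"ry":0,"rz":0,"dx":0,"dy":0,"dz":0.03,"fingers":0.056},
  {"rx":0,"ry":0,"rz":0,"dx":0,"dy":0,"dz":0.025,"fingers":0.056},
  {"rx":0,"ry":0,"rz":0,"dx":0,"dy":0,"dz":0.012,"fingers":0.056},
  {"rx":0,"ry":0,"rz":0,"dx":0,"dy":0,"dz":0.003,"fingers":0.056},
  {"rx":0,"ry":0,"rz":0,"dx":0,"dy":0,"dz":0,"fingers":0.056},
  {"rx":0,"ry":0,"rz":0,"dx":0,"dy":0,"dz":0,"fingers":0.056},
  {"rx":0,"ry":0,"rz":0,"dx":0,"dy":0,"dz":0,"fingers":0.056},
])

```text
time_s: 40.2
position: [0.456, -0.1151, 0.0215]
tool_rot: [[-0.998, 0.059, 0.001], [0.059, 0.998, -0.001], [-0.001, -0.001, -1.0]]
ft_force: [-0.5, 0.6, -1.1]
grip_width: 0.0609
gripper_force: 43.8
```

Emit:
arm_command([
  {"rx":0,"ry":0,"rz":0,"dx":0,"dy":0,"dz":0.001,"fingers":0.056},
  {"rx":0,"ry":0,"rz":0,"dx":0,"dy":0,"dz":0.001,"fingers":0.056},
  {"rx":0,"ry":0,"rz":0,"dx":0,"dy":0,"dz":0,"fingers":0.056},
  {"rx":0,"ry":0,"rz":0,"dx":0,"dy":0,"dz":0,"fingers":0.056},
])

```text
time_s: 40.6
position: [0.4556, -0.1152, 0.0189]
tool_rot: [[-0.998, 0.06, 0.0], [0.06, 0.998, -0.0], [-0.0, -0.0, -1.0]]
ft_force: [0.7, 0.1, -0.7]
grip_width: 0.0609
gripper_force: 43.8
```

Emit:
arm_command([
  {"rx":0,"ry":0,"rz":0,"dx":0,"dy":0,"dz":0.001,"fingers":0.056},
  {"rx":0,"ry":0,"rz":0,"dx":0,"dy":0,"dz":0.001,"fingers":0.056},
  {"rx":0,"ry":0,"rz":0,"dx":0,"dy":0,"dz":0.001,"fingers":0.056},
  {"rx":0,"ry":0,"rz":0,"dx":0,"dy":0,"dz":0,"fingers":0.056},
  {"rx":0,"ry":0,"rz":0,"dx":0,"dy":0,"dz":0,"fingers":0.056},
])

```text
time_s: 41.1
position: [0.4556, -0.1152, 0.0158]
tool_rot: [[-0.998, 0.06, -0.0], [0.06, 0.998, 0.0], [0.0, 0.0, -1.0]]
ft_force: [-0.9, 0.6, -1.0]
grip_width: 0.0609
gripper_force: 43.9
```

Emit:
arm_command([
  {"rx":0,"ry":0,"rz":0,"dx":0,"dy":0,"dz":0.001,"fingers":0.056},
  {"rx":0,"ry":0,"rz":0,"dx":0,"dy":0,"dz":0,"fingers":0.056},
  {"rx":0,"ry":0,"rz":0,"dx":0,"dy":0,"dz":0,"fingers":0.056},
])

```text
time_s: 41.4
position: [0.4557, -0.1152, 0.0156]
tool_rot: [[-0.998, 0.06, 0.001], [0.06, 0.998, -0.0], [-0.001, -0.0, -1.0]]
ft_force: [-2.1, 0.8, 11.0]
grip_width: 0.0608
gripper_force: 45.2
```

Contact; release, retreat, and check.

Emit:
arm_command([
  {"rx":0,"ry":0,"rz":0,"dx":0,"dy":0,"dz":-0.0008,"fingers":0.058},
  {"rx":0,"ry":0,"rz":0,"dx":0,"dy":0,"dz":0,"fingers":0.064},
  {"rx":0,"ry":0,"rz":0,"dx":0,"dy":0,"dz":0,"fingers":0.07},
  {"rx":0,"ry":0,"rz":0,"dx":0,"dy":0,"dz":0,"fingers":0.08},
  {"rx":0,"ry":0,"rz":0,"dx":0,"dy":0,"dz":0,"fingers":0.08},
  {"rx":0,"ry":0,"rz":0,"dx":0,"dy":0,"dz":0,"fingers":0.08},
  {"rx":0,"ry":0,"rz":0,"dx":0,"dy":0,"dz":-0.01,"fingers":0.08},
  {"rx":0,"ry":0,"rz":0,"dx":0,"dy":0,"dz":-0.04,"fingers":0.08},
  {"rx":0,"ry":0,"rz":0,"dx":0,"dy":0,"dz":-0.04,"fingers":0.08},
  {"rx":0,"ry":0,"rz":0,"dx":0,"dy":0,"dz":-0.04,"fingers":0.08},
  {"rx":0,"ry":0,"rz":0,"dx":0,"dy":0,"dz":0,"fingers":0.08},
])

```text
time_s: 42.5
position: [0.4575, -0.1161, 0.1508]
tool_rot: [[-0.998, 0.06, 0.009], [0.059, 0.998, -0.005], [-0.009, -0.004, -1.0]]
ft_force: [-0.2, -0.8, -0.4]
grip_width: 0.0802
gripper_force: 0.0
```

Emit:
arm_command([
  {"rx":0,"ry":0,"rz":0,"dx":0.01,"dy":-0.035,"dz":0,"fingers":0.08},
  {"rx":0,"ry":0,"rz":0,"dx":0.01,"dy":-0.035,"dz":0,"fingers":0.08},
  {"rx":0,"ry":0,"rz":0,"dx":0.01,"dy":-0.035,"dz":0,"fingers":0.08},
  {"rx":0,"ry":0,"rz":0,"dx":0.01,"dy":-0.035,"dz":0,"fingers":0.08},
  {"rx":0,"ry":0,"rz":0,"dx":0.01,"dy":-0.035,"dz":0,"fingers":0.08},
  {"rx":0,"ry":0,"rz":0,"dx":0,"dy":0,"dz":0,"fingers":0.08},
])

```text
time_s: 43.1
position: [0.3941, -0.2902, 0.1454]
tool_rot: [[-0.998, 0.064, -0.0], [0.064, 0.998, -0.001], [0.0, -0.001, -1.0]]
ft_force: [1.1, -0.1, 0.7]
grip_width: 0.0798
gripper_force: 0.0
```

Run:
```python
from fm import *
I=env.get_image("side");cv2.imwrite("pics/z.png",cv2.resize(I["color"][100:300,165:375],(630,600),interpolation=2))
```

View pics/z.png

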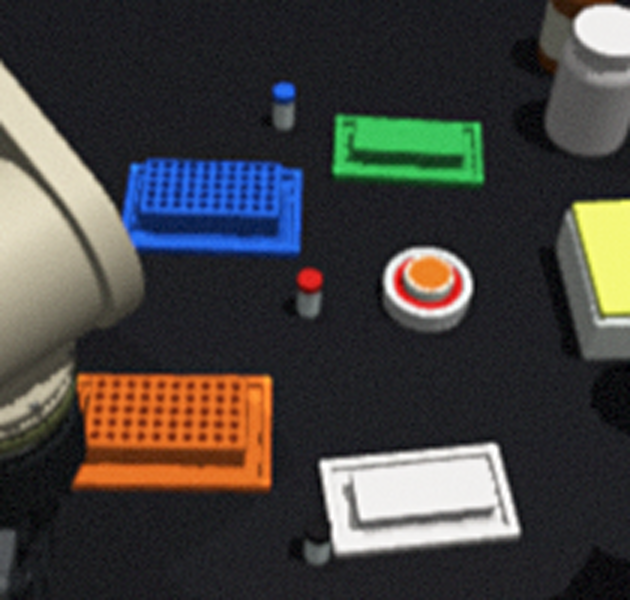

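```bash
python3 -c "
from rig import env
print(env.close_job())"
```

```text
the job is handed in; nothing more can be done
None
```

I set the dish on the warming stage first, then both mailers, then both racks, each flat in its own colour tray; the last picture shows everything in place (the arm hid part of the orange rack's left edge), and I handed the job in at about 43 s; no verdict came back.

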